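# Pack the ink bottles and bolt the crate's hood down evenly

## Robot

A 7-joint arm with a two-finger parallel gripper is mounted at the origin on a cart in front of the work surface, level with it; the furniture and walls round the work are solid. World frame = base frame: x ahead of the robot, y to its left, z up, the work surface at z = 0. Lengths are in m, angles in rad, forces in N, time in s.
With the tool pointing down it reaches from about 0.35 to 0.9 m from the base axis. Payload 8.1 kg.
Tool frame: the origin (TCP) lies at the very end of the fingers, on their centre line; the grasp point (between the pads) lies 19 mm behind it; z points along the fingers, y is the line along which they close (so a half turn about z gives the same grasp; the last joint's range is limited). The gripper opens to 92 mm and grips with 3 to 60 N. Pads are 19 mm wide; open, the fingers measure 130 mm over their backs; the gripper's body (75 mm by 190 mm) begins 47 mm behind the grasp point.
Start: joints at [-1.278, 0.434, 0.025, 1.573, -0.012, 1.134, -0.075], TCP at [0.241, 0.577, 0.227] pointing down, gripper open.
Joint ranges: [-2.62, 2.62], [-0.44, 2.09], [-1.27, 1.32], [0.08, 2.57], [-1.32, 4.46], [0.12, 2], [-2.74, 2.74]. Speed limits (rad/s): [2.22, 2.22, 3.01, 3.01, 3.14, 3.14, 3.14].

## Interface

Orientations are given as [roll, pitch, yaw] about the fixed x, y, z axes, in that order (R = Rz(yaw) Ry(pitch) Rx(roll)).
In Python, from cell import bot gives the robot as it stands. The module is installed in compiled form; this text tells all that it offers.
- The arm moves only by the tool jog_arm, never from a script. Its argument "commands" is a list of rows, each a list of 4 numbers: the shift along the tool's x, y, z in cm, then the turn about the tool's z in degrees. In form: [[dx, dy, dz, turn], ...]. A call has 1 to 10 rows; each row is the pose to reach, as a shift and turn from the pose commanded when the call began, along the tool's axes at that moment; what a row does not reach only later rows make up. A row lasts 1/12 s, in which the tool goes at most 41.7 mm and 7.16 degrees, less where a joint would pass 70% of its speed; a pose out of reach is approached as far as the arm can. A call with a gripper value outside its range is refused whole. "grip" is the closure, from -1 (fully open) to 1 (shut), so that 0 is half open, set as the call begins (left out, the last holds). The fingers move at their own pace and stop on an object; the grip force is fixed at half the most. Time passes only in rows, so rows that repeat a pose let the fingers close. It gives the time, the measured TCP pose, the force, the opening and the grip force at its end, in the units of the state.
- bot.read_state(): the state, without advancing time (a new reading comes with each control period).
- bot.capture(name): name is "scene" or "top"; returns the picture (420x560x3 uint8, red, green, blue); there is no depth.
- bot.calibration(name): a dict with "intrinsics" (3x3 intrinsics, pixels), "k1" (the pictures are not rectified: a ray, as slopes to the right and down, at radius r is drawn at 1 + k1 r^2 times it, then the intrinsics apply), "world_to_cam" (4x4, takes a point from world to camera coordinates). Camera axes: x right, y up, looking along -z (the intrinsics and any distortion apply to the point x, -y, -z); pixel columns grow to the right and rows downward; lengths in m; the calibration is good to about 2 mm. A picture is of the moment at which its call begins. calibration takes no time and is no camera call.
- bot.hand_in(): hands the job in; it is judged then, once.
The state is a dict: "time_s": time; "qpos": joint angles; "qd": joint speeds; "joint_efforts": joint torques, N m; "tool_pos": TCP position; "orientation": TCP orientation; "contact_force": force on the tool from outside, world axes, zero at the start; "ft_torque": the same for the moment, N m; "opening": finger opening in m; "gripper_force": force on a finger pad.
Only numpy, scipy, OpenCV 4.12 (cv2) and the standard library are available. Lean on these libraries where they do the work, as an engineer would, in place of code of your own. Each camera call takes 0.05 s, during which the arm holds its last target. There are 200 camera calls.

## Task

Pack every ink bottle upright into the crate, one to a cell, then put the hood over them so that it sits fully down on the rubber seal. Only then tighten the hood's four wing nuts clockwise, half a turn each to the stop, in cross order so that it seats evenly: begin with any nut, next the one diagonally opposite, then the other two. Leave the brass weight and the hand stamp out of the crate.

Things in the scene. Friction and masses are not known exactly. Their poses are not given: they have to be found in the camera images.
- crate: wooden bottle crate bed, fixed: a dark board 188 x 188 x 10 mm, topped by a black rubber seal sheet, with low walls round 2 x 2 cells; origin at the centre of its underside (on the worktop), x and y along its sides, z up. The walls reach z = 36 mm, 132 x 132 mm outside, 4 mm thick; the 4 mm dividers reach z = 32 mm. Each cell is 60 x 60 mm clear
- cell_1 (a point): centre of the floor of one crate cell, 10 mm above the worktop and 32 mm from the crate's centre in x and in y; any bottle may go in any cell
- cell_2 (a point): centre of the floor of one crate cell, 10 mm above the worktop and 32 mm from the crate's centre in x and in y; any bottle may go in any cell
- cell_3 (a point): centre of the floor of one crate cell, 10 mm above the worktop and 32 mm from the crate's centre in x and in y; any bottle may go in any cell
- cell_4 (a point): centre of the floor of one crate cell, 10 mm above the worktop and 32 mm from the crate's centre in x and in y; any bottle may go in any cell
- bottle_1: square dark-blue ink bottle with a round black screw cap, 50 x 50 x 67 mm, about 0.15 kg, not always present; origin at the centre of its underside, x and y square to its sides, z up. The body is 42 mm high; the cap, 35 mm across, spans 50 to 67 mm above the underside and is the place to grip
- bottle_2: square dark-blue ink bottle with a round black screw cap, 50 x 50 x 67 mm, about 0.15 kg, not always present; origin at the centre of its underside, x and y square to its sides, z up. The body is 42 mm high; the cap, 35 mm across, spans 50 to 67 mm above the underside and is the place to grip
- bottle_3: square dark-blue ink bottle with a round black screw cap, 50 x 50 x 67 mm, about 0.15 kg, not always present; origin at the centre of its underside, x and y square to its sides, z up. The body is 42 mm high; the cap, 35 mm across, spans 50 to 67 mm above the underside and is the place to grip
- bottle_4: square dark-blue ink bottle with a round black screw cap, 50 x 50 x 67 mm, about 0.15 kg, not always present; origin at the centre of its underside, x and y square to its sides, z up. The body is 42 mm high; the cap, 35 mm across, spans 50 to 67 mm above the underside and is the place to grip
- hood: loose deep square wooden cover, open below, right way up, about 0.55 kg; origin at the centre of its lower rim, z up, x and y along its sides. 158 x 158 mm outside, 140 x 140 x 75 mm inside, 82 mm high, with a 20 mm square post at each corner (180 mm over all). Seated, it goes round the crate's walls with 4 mm play a side, in any quarter turn, its rim 10 mm above the worktop
- hood_handle (a point): grip point of the hood's handle, 24 mm above the centre of the hood's top: a wooden rail 90 mm long along the hood's x axis, 15 mm thick along its y axis, rising 35 mm above the top
- nut_1_grip (a point): captive brass wing nut on the hood's corner towards the hood's own +x +y, 79 mm from the centre in x and y: grip point on its vertical axis, 24 mm above the hood's top and 11 mm below the top of its wings; the wings are one upright bar 46 mm long, 9 mm thick, running along this point's own x axis, from 11 to 35 mm above the hood's top
- nut_1 (a joint): turn of nut 1 (rad): grows when turned clockwise seen from above; about 0 to 0.2 = slack as found, 3.14 = tight, half a turn on, at its stop; light friction (about 0.04 N m), stays where it is left
- nut_2_grip (a point): captive brass wing nut on the hood's corner towards the hood's own +x -y, 79 mm from the centre in x and y: grip point on its vertical axis, 24 mm above the hood's top and 11 mm below the top of its wings; the wings are one upright bar 46 mm long, 9 mm thick, running along this point's own x axis, from 11 to 35 mm above the hood's top
- nut_2 (a joint): turn of nut 2 (rad): grows when turned clockwise seen from above; about 0 to 0.2 = slack as found, 3.14 = tight, half a turn on, at its stop; light friction (about 0.04 N m), stays where it is left
- nut_3_grip (a point): captive brass wing nut on the hood's corner towards the hood's own -x -y, 79 mm from the centre in x and y: grip point on its vertical axis, 24 mm above the hood's top and 11 mm below the top of its wings; the wings are one upright bar 46 mm long, 9 mm thick, running along this point's own x axis, from 11 to 35 mm above the hood's top
- nut_3 (a joint): turn of nut 3 (rad): grows when turned clockwise seen from above; about 0 to 0.2 = slack as found, 3.14 = tight, half a turn on, at its stop; light friction (about 0.04 N m), stays where it is left
- nut_4_grip (a point): captive brass wing nut on the hood's corner towards the hood's own -x +y, 79 mm from the centre in x and y: grip point on its vertical axis, 24 mm above the hood's top and 11 mm below the top of its wings; the wings are one upright bar 46 mm long, 9 mm thick, running along this point's own x axis, from 11 to 35 mm above the hood's top
- nut_4 (a joint): turn of nut 4 (rad): grows when turned clockwise seen from above; about 0 to 0.2 = slack as found, 3.14 = tight, half a turn on, at its stop; light friction (about 0.04 N m), stays where it is left
- brass_weight: bystander: small turned brass weight, 38 mm across, 54 mm high, origin at the centre of its underside; stays on the worktop
- rubber_stamp: bystander: wooden hand stamp, 26 x 40 x 65 mm, origin at the centre of its underside; stays on the worktop
Things that resemble listed ones, but are neither listed nor needed, are in the scene too. What is shaped like the bottle_3 but green is not meant.

How it is judged:
By the outcome, as a careful person would: the job done as asked, in the order asked, and still so for the second after the job is handed in, with the robot touching nothing.
Of bottle_1, bottle_2, bottle_3, bottle_4 only 2 to 4 are there at a start; the rules pass over those that are not, and their reading is None.
At some moment in a run one of bottle_1, bottle_2, bottle_3, bottle_4 may be knocked a few centimetres aside while the robot is not near it.
Once in a run the grip may slacken for a moment while it holds something.
It also fails if it takes over 210 s, if anything falls off the work surface, if the arm or the gripper's body presses on something with over 40 N, if the wrist force passes 120 N, or if a joint passes its speed limit or range.

## Working session

There is one attempt and no reset: what is moved stays moved. The work goes in short steps, Python scripts to look and compute and a tool call to move; the robot and the scene stay as the last step left them, time stands still between calls to the robot, and variables do not carry over. Pictures are saved under pics/ and viewed, at most 14 in all, crops included, and the job is handed in when it is done.

Besides the shell and the picture viewer there is one more tool, called after "Request:" by a JSON object that holds its "op" and its "data", one argument or row to a line. jog_arm: Moves the arm, as the interface text tells. Its arguments: {"type":"object","properties":{"commands":{"type":"array","items":{"type":"array","items":{"type":"number"}}},"grip":{"type":"number"}},"required":["commands"]}

```bash
mkdir -p pics; cat > h.py <<'E'
import numpy as np, cv2
from cell import bot
def cal(n):
    c=bot.calibration(n); return np.array(c["intrinsics"]),c["k1"],np.array(c["world_to_cam"])
def proj(n,p):
    K,k1,T=cal(n); q=T[:3,:3]@np.array(p,float)+T[:3,3]; s=np.array([q[0],-q[1]])/-q[2]
    s=s*(1+k1*(s@s)); return K[:2,:2]@s+K[:2,2]
def ray(n,uv):
    K,k1,T=cal(n)
    d=np.linalg.solve(K[:2,:2],np.array(uv,float)-K[:2,2]); s=d.copy()
    for _ in range(20): s=d/(1+k1*(s@s))
    R=T[:3,:3]; return -R.T@T[:3,3], R.T@np.array([s[0],-s[1],-1])
def hit(n,uv,z):
    o,d=ray(n,uv); return o+d*(z-o[2])/d[2]
def save(img,name,scale=1):
    img=cv2.resize(img,None,fx=scale,fy=scale,interpolation=cv2.INTER_CUBIC); cv2.imwrite("pics/"+name,img[:,:,::-1])
E
python3 - <<'E'
from h import *
for n in("top","scene"):
    im=bot.capture(n); np.save(n+"0.npy",im); save(im,n+"0.png",1.4)
    K,k,T=cal(n); print(K,k,-T[:3,:3].T@T[:3,3])
print(bot.read_state())
E
```

```text
[[476.92649312   0.         281.68914745]
 [  0.         476.92649312 210.04592923]
 [  0.           0.           1.        ]] -0.1360910455283553 [ 0.37270866 -0.11331995  1.46519903]
[[489.63793148   0.         279.17252417]
 [  0.         489.63793148 208.03643227]
 [  0.           0.           1.        ]] 0.05109446348790668 [-0.20789936 -0.72811509  0.79414707]
{'time_s': 0.1, 'qpos': array([-1.27759651,  0.4351361 ,  0.02495356,  1.57401406, -0.01159662,
        1.13399244, -0.07512112]), 'qd': array([-0.00180937, -0.00263312, -0.00036668, -0.00301862, -0.00031232,
        0.00177916, -0.00166989]), 'joint_efforts': array([ 4.00376797e-03, -6.69122815e+01,  9.88434814e-01, -3.15147972e+01,
       -6.05082745e-02,  3.74116504e-02,  9.82210486e-05]), 'tool_pos': array([0.24082788, 0.57623776, 0.22603083]), 'orientation': array([-3.14019288e+00,  1.22427746e-04,  2.74572191e+00]), 'contact_force': array([-0.22065619, -0.33966018, -0.20007405]), 'ft_torque': array([ 0.04388805,  0.00965784, -0.01590706]), 'gripper_force': 0.0, 'opening': 0.09216992288303051}
```

View pics/top0.png

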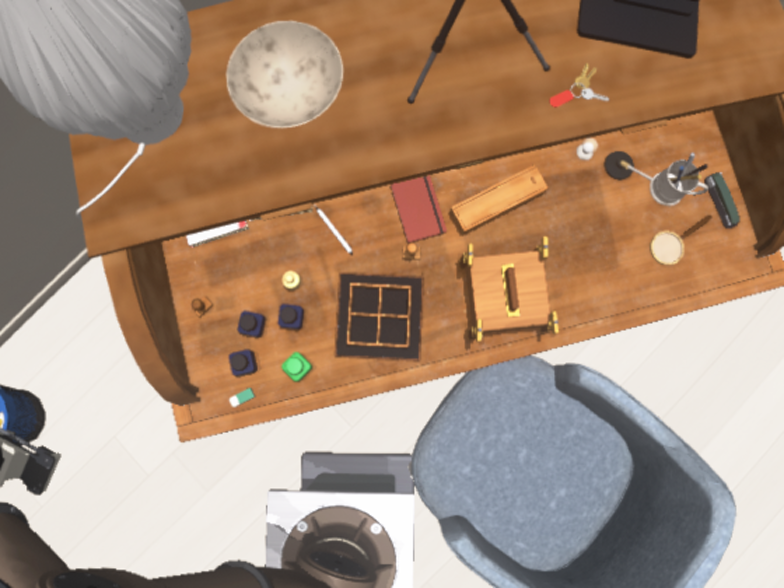

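View pics/scene0.png

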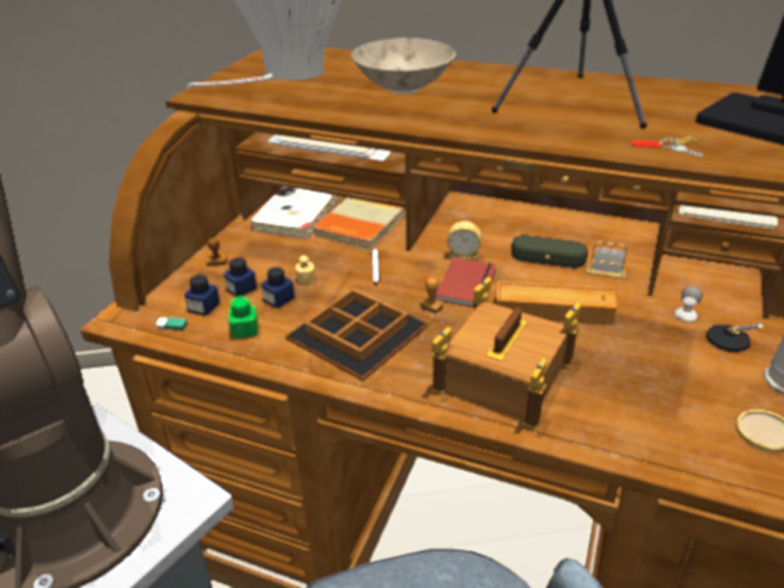

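The top picture (1.4x) shows three blue bottles at (251,324), (290,317) and (242,363). The green decoy is at (296,367), the crate at (379,316), the hood at (510,291), the weight at (291,280) and the stamp at about (411,250) or (202,305). I choose the three dark-blue bottles and will check them in one crop.

```bash
cat >> h.py <<'E'
def bottles(im,n="top"):
    hsv=cv2.cvtColor(im,cv2.COLOR_RGB2HSV)
    m=cv2.inRange(hsv,(112,110,25),(130,255,140)); m=cv2.morphologyEx(m,cv2.MORPH_CLOSE,np.ones((9,9)))
    out=[]
    for c in cv2.findContours(m,cv2.RETR_EXTERNAL,cv2.CHAIN_APPROX_NONE)[0]:
        if cv2.contourArea(c)<120: continue
        x,y,w,h=cv2.boundingRect(c)
        P=np.array([hit(n,p[0],.042)[:2] for p in c],np.float32)
        r=cv2.minAreaRect(P*1000)
        out.append((np.array([x+w/2,y+h/2]),r))
    return out
E
python3 - <<'E'
from h import *
im=np.load("top0.npy")
for c,r in bottles(im): print(c,np.round(r[0],1),np.round(r[1],1),round(r[2],1))
hsv=cv2.cvtColor(im,cv2.COLOR_RGB2HSV)
# crate: dark mat
m=cv2.inRange(hsv,(0,0,0),(180,255,70)); 
for c in cv2.findContours(m,cv2.RETR_EXTERNAL,cv2.CHAIN_APPROX_NONE)[0]:
    x,y,w,h=cv2.boundingRect(c)
    if cv2.contourArea(c)>1500 and 230<x<310 and 180<y<270:
        P=np.array([hit("top",p[0],.011)[:2] for p in c],np.float32)*1000
        print("crate",x,y,w,h,cv2.minAreaRect(P))
# nuts
m=cv2.inRange(hsv,(20,120,90),(32,255,255))
for c in cv2.findContours(m,cv2.RETR_EXTERNAL,cv2.CHAIN_APPROX_NONE)[0]:
    if cv2.contourArea(c)>15 and 320<c[:,0,0].mean()<410:
        print("y",c.reshape(-1,2).mean(0),cv2.contourArea(c), hit("top",c.reshape(-1,2).mean(0),.11))
save(im[150:300,120:410],"c1.png",2.7)
E
```

```text
(no output)
```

View pics/c1.png

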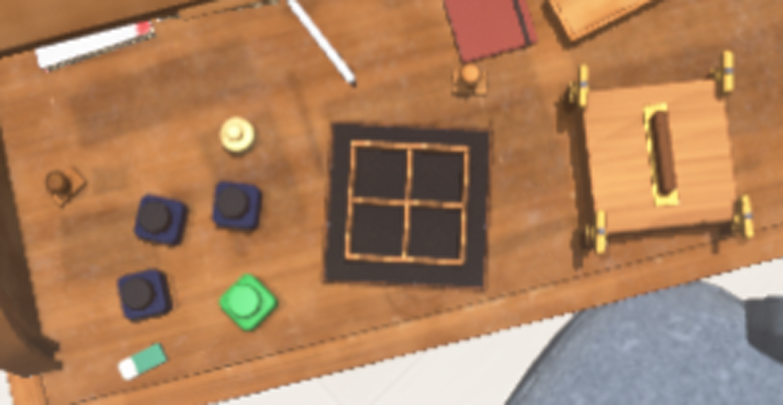

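The crop confirms three navy bottles with black caps at crop (160,218), (236,204), (143,294). The green one at (247,300) is excluded. The masks need tuning.

```bash
python3 - <<'E'
from h import *
im=np.load("top0.npy"); hsv=cv2.cvtColor(im,cv2.COLOR_RGB2HSV)
f=lambda x,y:(int(round(120+x/2.7)),int(round(150+y/2.7)))
for nm,x,y in [("body",143,205),("body",180,238),("cap",155,218),("mat",340,200),("cell",380,175),("nut",582,85),("nut",600,230),("wood",650,215),("handle",664,150),("plate",655,190)]:
    u,v=f(x,y); print(nm,u,v,hsv[v,u],hit("top",(u,v),.05).round(3))
E
```

```text
body 173 226 [143  31  75] [0.523 0.216 0.05 ]
body 187 238 [ 11 125  98] [0.487 0.172 0.05 ]
cap 177 231 [ 3 32 79] [0.508 0.204 0.05 ]
mat 246 224 [ 6 53 68] [ 0.533 -0.003  0.05 ]
cell 261 215 [ 7 50 66] [ 0.561 -0.048  0.05 ]
nut 336 181 [  9  31 163] [ 0.668 -0.272  0.05 ]
nut 342 235 [  3  18 160] [ 0.504 -0.291  0.05 ]
wood 361 230 [ 14 142 234] [ 0.52  -0.348  0.05 ]
handle 366 206 [ 11 147 154] [ 0.593 -0.363  0.05 ]
plate 363 220 [ 20 146 175] [ 0.551 -0.354  0.05 ]
```

```bash
python3 - <<'E'
from h import *
im=np.load("top0.npy"); hsv=cv2.cvtColor(im,cv2.COLOR_RGB2HSV)
print(im[220:242,170:190:2].tolist()[::3])
print("nut");print(im[176:190:2,332:340].tolist())
b=(im[:,:,2].astype(int)-im[:,:,0])
print((b>15).sum(), hsv[b>20][:20].tolist())
E
```

```text
[[[203, 137, 83], [204, 140, 89], [205, 143, 94], [207, 145, 96], [203, 140, 91], [194, 128, 75], [183, 119, 68], [176, 114, 67], [174, 112, 66], [174, 115, 70]], [[198, 136, 87], [138, 103, 89], [71, 66, 93], [74, 68, 94], [81, 69, 89], [102, 79, 85], [126, 91, 81], [126, 87, 68], [140, 95, 64], [156, 102, 64]], [[172, 118, 77], [77, 68, 80], [75, 67, 69], [76, 68, 69], [76, 67, 68], [76, 67, 70], [63, 58, 80], [67, 66, 96], [67, 64, 96], [74, 56, 54]], [[130, 95, 73], [76, 68, 68], [77, 68, 69], [77, 69, 69], [79, 69, 69], [78, 69, 70], [60, 50, 49], [63, 60, 84], [65, 61, 90], [60, 46, 47]], [[100, 78, 84], [74, 67, 68], [76, 68, 68], [78, 69, 69], [78, 69, 69], [76, 67, 67], [56, 44, 42], [64, 60, 86], [59, 53, 71], [78, 56, 47]], [[81, 70, 90], [66, 64, 93], [64, 56, 64], [70, 60, 60], [61, 51, 49], [55, 44, 47], [63, 59, 83], [69, 67, 100], [55, 45, 52], [113, 78, 55]], [[158, 109, 71], [96, 72, 61], [71, 60, 66], [70, 63, 78], [68, 64, 89], [70, 68, 97], [69, 67, 97], [62, 57, 80], [59, 46, 45], [153, 104, 68]], [[173, 118, 75], [177, 120, 74], [172, 115, 71], [156, 106, 66], 
[... 628 characters left out ...]
[[136, 104, 56], [136, 104, 55], [159, 122, 64], [249, 217, 112], [250, 221, 115], [223, 173, 91], [213, 147, 89], [220, 150, 93]], [[116, 85, 49], [102, 74, 42], [160, 123, 65], [249, 219, 113], [250, 220, 114], [213, 156, 87], [226, 157, 97], [231, 161, 100]], [[78, 53, 33], [85, 60, 35], [142, 108, 57], [233, 188, 97], [236, 192, 99], [206, 148, 85], [228, 158, 99], [231, 161, 101]]]
20225 [[109, 87, 138], [109, 98, 141], [110, 98, 128], [110, 97, 129], [113, 67, 91], [113, 56, 95], [124, 77, 93], [125, 77, 93], [124, 78, 92], [124, 76, 91], [125, 73, 91], [123, 80, 93], [124, 81, 95], [124, 75, 95], [122, 78, 91], [121, 81, 97], [121, 81, 98], [123, 79, 94], [121, 79, 94], [121, 81, 98]]
```

```bash
sed -i '/^def bottles/,$d' h.py; cat >> h.py <<'E'
def comps(m,amin,box):
    u0,u1,v0,v1=box
    for c in cv2.findContours(m.astype(np.uint8)*255,cv2.RETR_EXTERNAL,cv2.CHAIN_APPROX_NONE)[0]:
        M=cv2.moments(c)
        if M["m00"]<amin: continue
        u,v=M["m10"]/M["m00"],M["m01"]/M["m00"]
        if u0<u<u1 and v0<v<v1: yield c,np.array([u,v])
def rect(n,c,z):
    return cv2.minAreaRect(np.array([hit(n,p,z)[:2] for p in c.reshape(-1,2)],np.float32)*1000)
def bottles(im,n="top",box=(130,420,150,300)):
    """bluish body blobs -> cap centre: (pixel, world xy mm of cap centre, body rect at z=.042)"""
    I=im.astype(int); blue=(I[:,:,2]-I[:,:,0]>8)&(I.max(2)<130)
    m=cv2.morphologyEx(blue.astype(np.uint8),cv2.MORPH_CLOSE,np.ones((13,13)))
    out=[]
    for c,uv in comps(m,120,box):
        x,y,w,h=cv2.boundingRect(c); x-=3;y-=3;w+=6;h+=6
        s=I[y:y+h,x:x+w]; d=((s.max(2)<90)&(abs(s[:,:,2]-s[:,:,0])<16)&(s[:,:,0]>66)).astype(np.uint8)
        d=cv2.morphologyEx(d,cv2.MORPH_OPEN,np.ones((4,4)))
        k=max(cv2.findContours(d,cv2.RETR_EXTERNAL,cv2.CHAIN_APPROX_NONE)[0],key=cv2.contourArea,default=None)
        cc=cv2.minEnclosingCircle(k) if k is not None else ((0,0),0)
        cap=hit(n,(cc[0][0]+x,cc[0][1]+y),.067)
        out.append((uv.round(1),(cap[:2]*1000).round(1),round(cc[1],1),rect(n,c,.042)))
    return out
E
cat > m.py <<'E'
from h import *
im=bot.capture("top")
for b in bottles(im): print(b)
I=im.astype(int)
for c,uv in comps(I.max(2)<90,1500,(200,320,180,270)): print("crate",uv,rect("top",c,.0105))
cv=[]
y=(I[:,:,0]-I[:,:,2]>75)&(I[:,:,1]>.73*I[:,:,0])&(I[:,:,0]>110)
y=cv2.morphologyEx(y.astype(np.uint8),cv2.MORPH_CLOSE,np.ones((5,3)))
for c,uv in comps(y,15,(320,420,150,260)): print("nut",uv,cv2.contourArea(c),rect("top",c,.117))
E
python3 m.py
```

```text
(array([186.4, 237.8]), array([527.5, 114. ]), 6.2, ((492.7061767578125, 182.52133178710938), (103.12052917480469, 197.01370239257812), 45.55788803100586))
crate [270.75766104 225.72529706] ((534.362548828125, -76.79530334472656), (177.83815002441406, 177.59934997558594), 88.63282012939453)
nut [395.68238994 229.36163522] 53.0 ((516.3802490234375, -434.78485107421875), (17.442428588867188, 43.16774368286133), 89.16026306152344)
nut [373.203125   209.19791667] 32.0 ((573.2550048828125, -384.93609619140625), (20.311243057250977, 43.7758903503418), 1.012226939201355)
nut [352.31995413 216.56192661] 436.0 ((558.4520263671875, -314.1253662109375), (108.20507049560547, 150.01602172851562), 32.68642807006836)
nut [334.48837209 182.02583979] 64.5 ((652.9476928710938, -259.1225280761719), (17.388763427734375, 44.30986404418945), 89.92660522460938)
nut [388.70977011 175.89655172] 58.0 ((672.451416015625, -415.4567565917969), (20.627094268798828, 41.90238571166992), 88.84087371826172)
```

```bash
sed -i 's/np.ones((13,13))/np.ones((5,5))/; s/    for c,uv in comps(m,120,box):/    for c,uv in comps(m,60,box):\n        c=cv2.convexHull(c)/' h.py
cat >> h.py <<'E'
def go(x,y,z,yaw=None):
    """shift in tool cm + turn deg; yaw in deg (mod 180)"""
    s=bot.read_state(); p=np.array(s["tool_pos"]); w=s["orientation"][2]
    d=(np.array([x,y,z])-p)*100
    t=0 if yaw is None else (np.degrees(w)-yaw+90)%180-90
    print("go",np.round([d[0]*np.cos(w)+d[1]*np.sin(w), d[0]*np.sin(w)-d[1]*np.cos(w), -d[2], t],2),"at",p.round(4),"yaw",round(np.degrees(w),2),"q7",round(s["qpos"][6],2),"t",s["time_s"],"open",round(s["opening"],4))
E
python3 - <<'E'
from h import *
im=np.load("top0.npy")
for b in bottles(im): print(b)
I=im.astype(int)
print([hit("top",(u/1.4,v/1.4),z).round(3)[:2] for u,v in((100,252),(300,208),(180,400),(130,300)) for z in(.0,.3)])
go(.5,.2,.2,0)
E
```

```text
(array([174.9, 259.5]), array([422.8, 217. ]), 5.8, ((424.8307800292969, 215.83193969726562), (45.60218811035156, 45.166831970214844), 14.04755973815918))
(array([180.9, 232.1]), array([508.7, 199.9]), 5.8, ((508.91168212890625, 200.9159698486328), (46.669254302978516, 44.92671203613281), 79.90132904052734))
(array([209.1, 226.4]), array([527.5, 114. ]), 6.2, ((526.6558227539062, 114.33064270019531), (45.94451141357422, 46.11277389526367), 83.91230773925781))
[array([0.67 , 0.571]), array([0.609, 0.431]), array([0.778, 0.108]), array([0.695, 0.063]), array([0.339, 0.36 ]), array([0.346, 0.263]), array([0.56 , 0.489]), array([0.522, 0.366])]
go [-38.42 -24.73   2.61 -22.68] at [0.2409 0.5763 0.2261] yaw 157.32 q7 -0.08 t 0.15 open 0.0919
```

```bash
python3 - <<'E'
from h import *
def tri(a,b):
    o1,d1=ray("top",np.array(a)/1.4);o2,d2=ray("scene",np.array(b)/1.4)
    A=np.stack([d1,-d2],1);s=np.linalg.lstsq(A,o2-o1,rcond=None)[0]
    p,q=o1+d1*s[0],o2+d2*s[1]; return ((p+q)/2).round(3),np.linalg.norm(p-q).round(3)
print("hutch corner",tri((90,254),(170,103)))
print("panel front foot",tri((190,400),(118,305)), "panel top",tri((105,250),(190,115)))
go(.5,.2,.2,0)
go(.32,.35,.45,0)
E
```

```text
hutch corner (array([0.607, 0.448, 0.302]), np.float64(0.004))
panel front foot (array([0.333, 0.34 , 0.008]), np.float64(0.018)) panel top (array([0.625, 0.426, 0.276]), np.float64(0.018))
go [-38.42 -24.73   2.61 -22.68] at [0.2409 0.5763 0.2261] yaw 157.32 q7 -0.08 t 0.15 open 0.0919
go [-16.03 -17.83 -22.39 -22.68] at [0.2409 0.5763 0.2261] yaw 157.32 q7 -0.08 t 0.15 open 0.0919
```

```bash
python3 - <<'E'
from h import *
go(.527,.114,.376,174)
go(.527,.114,.15,174)
E
```

```text
go [-44.23 -31.62 -14.99 -16.68] at [0.2409 0.5763 0.2261] yaw 157.32 q7 -0.08 t 0.15 open 0.0919
go [-44.23 -31.62   7.61 -16.68] at [0.2409 0.5763 0.2261] yaw 157.32 q7 -0.08 t 0.15 open 0.0919
```

Request:
{"op": "jog_arm", "data": {
  "commands": [
    [0,0,-4,0],
    [0,0,-8,0],
    [0,0,-12,0],
    [0,0,-15,0],
    [-2,-1.5,-16,-4]
  ],
  "grip": -0.3
}}

```text
time_s: 0.57
tool_pos: [0.2504, 0.5593, 0.3911]
orientation: [3.135, -0.003, 2.82]
contact_force: [-0.5, 0.5, -0.2]
opening: 0.0634
gripper_force: 0.0
```

```bash
python3 -c "
from h import *
go(.527,.114,.30,174)"
```

```text
go [-40.3  -33.52   9.11 -12.4 ] at [0.2504 0.5593 0.3911] yaw 161.6 q7 0.02 t 0.5667 open 0.0634
```

Request:
{"op": "jog_arm", "data": {
  "commands": [
    [-40.3,-33.5,0,-12.4],
    [-40.3,-33.5,0,-12.4],
    [-40.3,-33.5,0,-12.4],
    [-40.3,-33.5,0,-12.4],
    [-40.3,-33.5,0,-12.4],
    [-40.3,-33.5,0,-12.4],
    [-40.3,-33.5,0,-12.4],
    [-40.3,-33.5,0,-12.4],
    [-40.3,-33.5,0,-12.4],
    [-40.3,-33.5,0,-12.4]
  ]
}}

```text
time_s: 1.4
tool_pos: [0.4724, 0.1981, 0.3868]
orientation: [3.141, 0.0, 3.032]
contact_force: [1.2, 1.2, -0.7]
opening: 0.0597
gripper_force: 0.0
```

```bash
python3 -c "
from h import *
go(.527,.114,.12,174)"
```

```text
go [-6.35 -7.77 26.68 -0.28] at [0.4724 0.1981 0.3868] yaw 173.72 q7 1.0 t 1.4 open 0.0597
```

Request:
{"op": "jog_arm", "data": {
  "commands": [
    [-6.3,-7.8,10,0],
    [-6.3,-7.8,10,0],
    [-6.3,-7.8,10,0],
    [-6.3,-7.8,26,0],
    [-6.3,-7.8,26,0],
    [-6.3,-7.8,26,0],
    [-6.3,-7.8,26,0],
    [-6.3,-7.8,26,0],
    [-6.3,-7.8,26,0],
    [-6.3,-7.8,26,0]
  ]
}}

```text
time_s: 2.23
tool_pos: [0.5267, 0.116, 0.1282]
orientation: [3.141, 0.001, 3.032]
contact_force: [-0.1, -0.6, 1.4]
opening: 0.0593
gripper_force: 0.0
```

```bash
python3 - <<'E'
from h import *
im=bot.capture("top")
for b in bottles(im): print(b)
go(.527,.114,.046,174)
E
```

```text
go [ 0.02 -0.23  8.3  -0.28] at [0.5275 0.1163 0.129 ] yaw 173.72 q7 1.28 t 2.2833 open 0.0598
```

Request:
{"op": "jog_arm", "data": {
  "commands": [
    [0,-0.2,3,0],
    [0,-0.2,6,0],
    [0,-0.2,8.3,0],
    [0,-0.2,8.3,0],
    [0,-0.2,8.3,0]
  ]
}}

```text
time_s: 2.7
tool_pos: [0.5266, 0.1142, 0.0453]
orientation: [3.141, 0.001, 3.032]
contact_force: [0.7, -0.9, 1.5]
opening: 0.06
gripper_force: 0.0
```

Request:
{"op": "jog_arm", "data": {
  "commands": [
    [0,0,0,0],
    [0,0,0,0],
    [0,0,0,0],
    [0,0,0,0],
    [0,0,0,0]
  ],
  "grip": 1
}}

```text
time_s: 3.12
tool_pos: [0.5265, 0.1144, 0.0447]
orientation: [3.14, 0.002, 3.032]
contact_force: [0.1, 1.7, 6.4]
opening: 0.0345
gripper_force: 30.0
```

```bash
python3 -c "
from h import *
s=bot.read_state();print(s['contact_force'],s['gripper_force'])
go(.5668,-.0458,.12,178.6)"
```

```text
[0.08176239 1.70047337 6.41830205] 30.00115603208542
go [ -5.75 -15.48  -7.53  -4.87] at [0.5265 0.1144 0.0447] yaw 173.73 q7 1.33 t 3.1167 open 0.0345
```

Request:
{"op": "jog_arm", "data": {
  "commands": [
    [0,0,-4,0],
    [0,0,-7,0],
    [-1,-3,-7.5,-2],
    [-3,-7,-7.5,-4.9],
    [-4.5,-11,-7.5,-4.9],
    [-5.7,-15,-7.5,-4.9],
    [-5.7,-15.5,-7.5,-4.9],
    [-5.7,-15.5,-7.5,-4.9],
    [-5.7,-15.5,-7.5,-4.9]
  ]
}}

```text
time_s: 3.87
tool_pos: [0.565, -0.0474, 0.1185]
orientation: [3.142, -0.001, 3.115]
contact_force: [0.1, 0.5, -0.7]
opening: 0.0348
gripper_force: 30.0
```

```bash
python3 - <<'E'
from h import *
im=bot.capture("scene"); save(im[100:300,100:420],"s1.png",2.4)
s=bot.read_state();print(s['contact_force'],s['gripper_force'])
go(.5668,-.0458,.056,178.6)
E
```

```text
[-0.98712783  0.73921706 -1.40311052] 29.99983012676239
go [-0.18  0.01  6.25  0.02] at [ 0.565  -0.0458  0.1185] yaw 178.62 q7 1.68 t 3.9167 open 0.0341
```

View pics/s1.png

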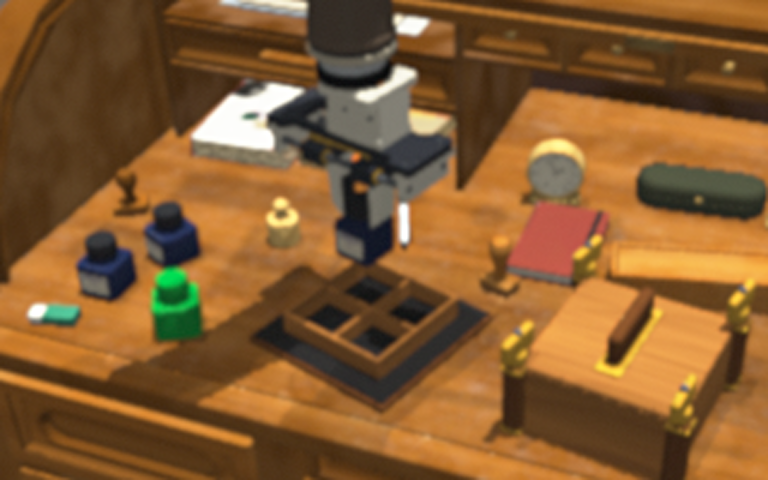

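The bottle hangs upright from the gripper at (363,235), above the far-left cell.

Request:
{"op": "jog_arm", "data": {
  "commands": [
    [-0.2,0,2.5,0],
    [-0.2,0,5,0],
    [-0.2,0,6.2,0],
    [-0.2,0,6.3,0],
    [-0.2,0,6.3,0]
  ]
}}

```text
time_s: 4.33
tool_pos: [0.5668, -0.0444, 0.055]
orientation: [3.141, -0.002, 3.12]
contact_force: [0.4, -0.5, -1.6]
opening: 0.0341
gripper_force: 30.0
```

Request:
{"op": "jog_arm", "data": {
  "commands": [
    [0,0,0,0],
    [0,0,0,0],
    [0,0,0,0]
  ],
  "grip": 0
}}

```text
time_s: 4.58
tool_pos: [0.568, -0.0463, 0.0565]
orientation: [3.141, 0.001, 3.118]
contact_force: [0.1, -0.3, 0.1]
opening: 0.045
gripper_force: 0.0
```

Request:
{"op": "jog_arm", "data": {
  "commands": [
    [0,0,-4,0],
    [0,0,-8,0],
    [0,4,-10,0],
    [0,8,-10,0],
    [0,12,-10,0],
    [0,16,-10,0],
    [0,20,-10,0],
    [0,24,-10,0],
    [0,24,-10,0],
    [0,24,-10,0]
  ],
  "grip": -0.3
}}

```text
time_s: 5.42
tool_pos: [0.5727, 0.1969, 0.156]
orientation: [3.14, 0.0, 3.123]
contact_force: [-0.3, -0.4, -0.2]
opening: 0.0594
gripper_force: 0.0
```

```bash
python3 - <<'E'
from h import *
im=bot.capture("top")
for b in bottles(im): print(b)
go(.509,.2005,.12,170)
E
```

```text
(array([259.6, 212.9]), array([569.3, -46.1]), 5.9, ((569.1605834960938, -42.630210876464844), (45.64745330810547, 45.352752685546875), 1.0004771947860718))
go [6.42 0.5  3.6  8.73] at [0.5731 0.1941 0.156 ] yaw 178.73 q7 1.25 t 5.4667 open 0.0598
```

Request:
{"op": "jog_arm", "data": {
  "commands": [
    [4,0.5,0,5],
    [6.4,0.5,0,8.7],
    [6.4,0.5,0,8.7],
    [6.4,0.5,0,8.7],
    [6.4,0.5,3,8.7],
    [6.4,0.5,3,8.7],
    [6.4,0.5,3,8.7]
  ]
}}

```text
time_s: 6.05
tool_pos: [0.5094, 0.1982, 0.1252]
orientation: [-3.14, -0.002, 2.964]
contact_force: [0.7, 0.2, 0.3]
opening: 0.0599
gripper_force: 0.0
```

```bash
python3 -c "
from h import *
im=bot.capture('top'); save(im[160:300,120:400],'t2.png',2.8)
for b in bottles(im): print(b)
go(.509,.2005,.046,170)"
```

```text
(array([259.6, 212.9]), array([569.3, -46.1]), 5.9, ((569.1605834960938, -42.630210876464844), (45.64745330810547, 45.352752685546875), 1.0004771947860718))
go [ 0.13  0.16  8.   -0.17] at [0.51   0.1987 0.126 ] yaw 169.83 q7 1.06 t 6.1 open 0.0595
```

View pics/t2.png

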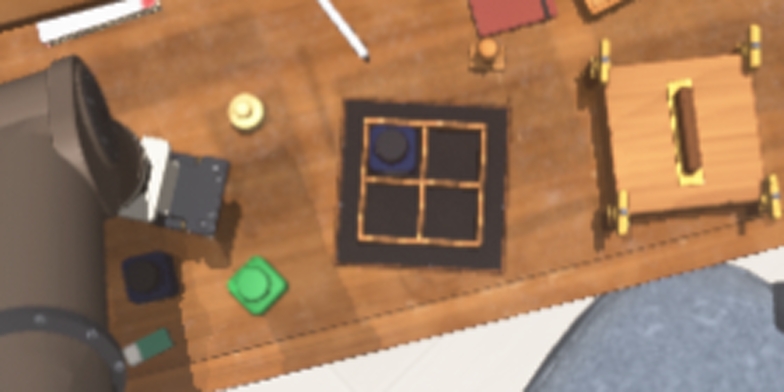

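The first bottle stands in its cell at (393,148). The arm is over bottle 2, and bottle 1 is still at (148,277). I descend on bottle 2.

Request:
{"op": "jog_arm", "data": {
  "commands": [
    [0.1,0.2,3,0],
    [0.1,0.2,6,0],
    [0.1,0.2,8,0],
    [0.1,0.2,8,0],
    [0.1,0.2,8,0]
  ]
}}

```text
time_s: 6.52
tool_pos: [0.5092, 0.2015, 0.0462]
orientation: [-3.141, -0.0, 2.965]
contact_force: [0.1, -0.5, -0.6]
opening: 0.0598
gripper_force: 0.0
```

Request:
{"op": "jog_arm", "data": {
  "commands": [
    [0,0,0,0],
    [0,0,0,0],
    [0,0,0,0],
    [0,0,0,0],
    [0,0,0,0]
  ],
  "grip": 1
}}

```text
time_s: 6.93
tool_pos: [0.5093, 0.2022, 0.0466]
orientation: [3.141, 0.001, 2.966]
contact_force: [-0.5, -1.9, 6.3]
opening: 0.0344
gripper_force: 30.0
```

```bash
python3 -c "
from h import *
go(.5652,-.1098,.12,178.6)"
```

```text
go [-10.97 -29.74  -7.34  -8.68] at [0.5093 0.2022 0.0466] yaw 169.92 q7 1.09 t 6.9333 open 0.0344
```

Request:
{"op": "jog_arm", "data": {
  "commands": [
    [0,0,-4,0],
    [0,0,-8,0],
    [-1,-3,-11,-2],
    [-11,-29.7,-11,-8.7],
    [-11,-29.7,-11,-8.7],
    [-11,-29.7,-11,-8.7],
    [-11,-29.7,-11,-8.7],
    [-11,-29.7,-11,-8.7],
    [-11,-29.7,-11,-8.7],
    [-11,-29.7,-11,-8.7]
  ]
}}

```text
time_s: 7.77
tool_pos: [0.5648, -0.1127, 0.156]
orientation: [-3.141, 0.0, 3.116]
contact_force: [0.4, -0.0, -2.8]
opening: 0.0343
gripper_force: 30.0
```

Request:
{"op": "jog_arm", "data": {
  "commands": [
    [0,0,0,0],
    [0,0,0,0],
    [0,0,0,0],
    [0,0,0,0],
    [0,0,0,0]
  ]
}}

```text
time_s: 8.18
tool_pos: [0.565, -0.1078, 0.1556]
orientation: [3.141, -0.0, 3.12]
contact_force: [0.2, 0.7, -1.1]
opening: 0.0339
gripper_force: 30.0
```

```bash
python3 -c "
from h import *
go(.5652,-.1098,.0575,178.6)"
```

```text
go [-0.03 -0.2   9.81  0.17] at [ 0.565  -0.1078  0.1556] yaw 178.77 q7 1.8 t 8.1833 open 0.0339
```

Request:
{"op": "jog_arm", "data": {
  "commands": [
    [0,-0.2,3,0],
    [0,-0.2,6,0],
    [0,-0.2,8.5,0],
    [0,-0.2,9.8,0],
    [0,-0.2,9.8,0],
    [0,-0.2,9.8,0]
  ]
}}

```text
time_s: 8.68
tool_pos: [0.5647, -0.1103, 0.0572]
orientation: [3.141, -0.001, 3.119]
contact_force: [0.6, 0.1, -2.4]
opening: 0.0346
gripper_force: 30.0
```

Request:
{"op": "jog_arm", "data": {
  "commands": [
    [0,0,0,0],
    [0,0,0,0],
    [0,0,0,0]
  ],
  "grip": 0
}}

```text
time_s: 8.93
tool_pos: [0.5656, -0.1113, 0.0585]
orientation: [3.142, 0.001, 3.118]
contact_force: [-0.3, 0.5, 0.3]
opening: 0.045
gripper_force: 0.0
```

Request:
{"op": "jog_arm", "data": {
  "commands": [
    [0,0,-4,0],
    [0,0,-8,0],
    [2,4,-12,0],
    [14,32.5,-12,-7],
    [14,32.5,-12,-10],
    [14,32.5,-12,-13],
    [14,32.5,-12,-15],
    [14,32.5,-12,-15],
    [14,32.5,-12,-15],
    [14,32.5,-12,-15]
  ],
  "grip": -0.3
}}

```text
time_s: 9.77
tool_pos: [0.4436, 0.1892, 0.1774]
orientation: [3.141, 0.002, -2.904]
contact_force: [0.6, 0.7, -0.4]
opening: 0.0594
gripper_force: 0.0
```

```bash
python3 - <<'E'
from h import *
im=bot.capture("top")
for b in bottles(im): print(b)
im=bot.capture("scene")
save(im[100:300,40:360],"s3.png",2.4)
go(.424,.2165,.12,14)
E
```

```text
(array([281.7, 214. ]), array([ 566.3, -112.2]), 5.9, ((565.583740234375, -109.08779907226562), (48.92316436767578, 47.163963317871094), 85.20946502685547))
(array([259.6, 212.9]), array([569.3, -46.1]), 5.9, ((569.1605834960938, -42.630210876464844), (45.64745330810547, 45.352752685546875), 1.0004771947860718))
go [1.19 2.54 5.74 0.21] at [0.4418 0.1948 0.1774] yaw -165.79 q7 1.34 t 9.8667 open 0.0599
```

View pics/s3.png

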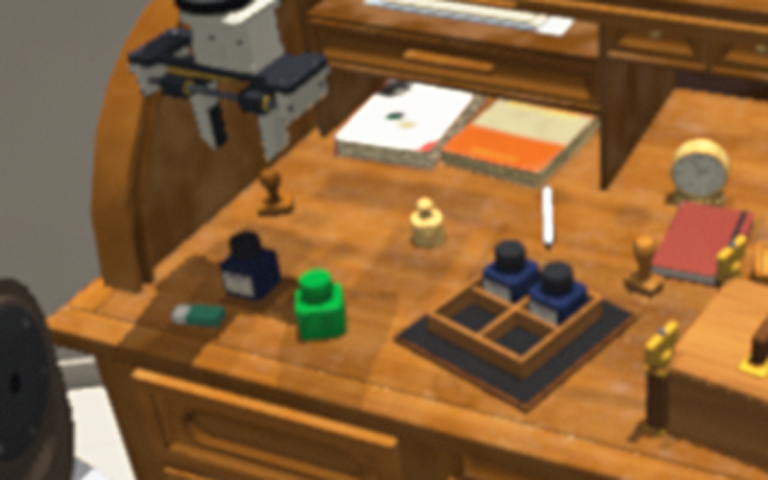

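Both placed bottles stand in their cells. Bottle 1 is still on the table, with its cap at about (245,240). I check whether it has shifted.

```bash
python3 - <<'E'
from h import *
print(hit("scene",(40+245/2.4,100+239/2.4),.067),proj("scene",(.424,.2165,.067)))
im=bot.capture("scene")
for b in bottles(im,"scene",(90,260,150,300)): print(b[:3],b[3][0])
for b in bottles(np.load("scene0.npy"),"scene",(90,260,150,300)): print(b[:3],b[3][0])
E
```

```text
[0.42324535 0.21031704 0.067     ] [140.73806655 198.69103107]
(array([124.9, 231. ]), array([311.5, 178.9]), 0) (327.5420227050781, 169.91087341308594)
(array([172.9, 229.9]), array([404.6, 117.4]), 0) (403.56719970703125, 78.30985260009766)
(array([146.4, 212.3]), array([397.7, 227.6]), 0) (413.1858825683594, 183.7391357421875)
(array([172.9, 230.5]), array([406. , 115.3]), 0) (403.77667236328125, 76.72511291503906)
(array([146. , 211.8]), array([400.7, 231.3]), 0) (414.9666748046875, 186.39515686035156)
(array([199.7, 207.2]), array([500. , 129.3]), 0) (511.23284912109375, 86.93136596679688)
(array([172.4, 200.3]), array([482.1, 214.4]), 0) (491.6939392089844, 170.08154296875)
```

Request:
{"op": "jog_arm", "data": {
  "commands": [
    [1.2,2.4,2,0],
    [1.2,2.4,5.5,0],
    [1.2,2.4,5.7,0],
    [1.2,2.4,5.7,0],
    [1.2,2.4,5.7,0]
  ]
}}

```text
time_s: 10.33
tool_pos: [0.4282, 0.2067, 0.1205]
orientation: [-3.141, 0.0, -2.906]
contact_force: [-0.6, -0.3, -0.1]
opening: 0.0596
gripper_force: 0.0
```

```bash
python3 -c "
from h import *
bot.capture('top')
go(.424,.2165,.046,14)"
```

```text
go [ 0.23  1.02  7.49 -0.51] at [0.4286 0.2071 0.1209] yaw -166.51 q7 1.3 t 10.3833 open 0.0594
```

Request:
{"op": "jog_arm", "data": {
  "commands": [
    [0.2,1,0,0],
    [0.2,1,3,0],
    [0.2,1,5,0],
    [0.2,1,5,0],
    [0.2,1,5,0]
  ]
}}

```text
time_s: 10.8
tool_pos: [0.4227, 0.2173, 0.07]
orientation: [-3.141, -0.001, -2.904]
contact_force: [-0.2, 0.2, 0.4]
opening: 0.0599
gripper_force: 0.0
```

```bash
python3 -c "
from h import *
go(.424,.2165,.046,14)"
```

```text
go [-0.11 -0.11  2.4  -0.39] at [0.4227 0.2173 0.07  ] yaw -166.39 q7 1.29 t 10.8 open 0.0599
```

Request:
{"op": "jog_arm", "data": {
  "commands": [
    [-0.1,-0.1,1.5,0],
    [-0.1,-0.1,2.4,0],
    [-0.1,-0.1,2.4,0],
    [-0.1,-0.1,2.4,0]
  ]
}}

```text
time_s: 11.13
tool_pos: [0.4242, 0.2166, 0.0462]
orientation: [3.141, 0.0, -2.904]
contact_force: [0.1, -0.1, -0.5]
opening: 0.0595
gripper_force: 0.0
```

Request:
{"op": "jog_arm", "data": {
  "commands": [
    [0,0,0,0],
    [0,0,0,0],
    [0,0,0,0],
    [0,0,0,0],
    [0,0,0,0]
  ],
  "grip": 1
}}

```text
time_s: 11.55
tool_pos: [0.4242, 0.2167, 0.0459]
orientation: [3.141, 0.001, -2.904]
contact_force: [-0.8, 0.5, 1.7]
opening: 0.0343
gripper_force: 30.0
```

Request:
{"op": "jog_arm", "data": {
  "commands": [
    [0,0,-4,0],
    [0,0,-8,0],
    [0,0,-12,0],
    [0,0,-12,0]
  ]
}}

```text
time_s: 11.88
tool_pos: [0.4273, 0.2182, 0.1721]
orientation: [3.138, 0.009, -2.904]
contact_force: [1.4, 1.0, -1.4]
opening: 0.0343
gripper_force: 30.0
```

```bash
python3 -c "
from h import *
go(.5028,-.0442,.16,178.6)"
```

```text
go [ -1.18 -27.28   1.21  14.99] at [0.4273 0.2182 0.1721] yaw -166.41 q7 1.27 t 11.8833 open 0.0343
```

Request:
{"op": "jog_arm", "data": {
  "commands": [
    [-1.2,-27.3,0.5,7],
    [-1.2,-27.3,0.5,15],
    [-1.2,-27.3,0.5,15],
    [-1.2,-27.3,0.5,15],
    [-1.2,-27.3,0.5,15],
    [-1.2,-27.3,0.5,15],
    [-1.2,-27.3,0.5,15],
    [-1.2,-27.3,0.5,15],
    [-1.2,-27.3,0.5,15],
    [-1.2,-27.3,0.5,15]
  ]
}}

```text
time_s: 12.72
tool_pos: [0.4995, -0.0452, 0.1602]
orientation: [3.141, -0.001, 3.118]
contact_force: [-0.1, 0.9, -1.6]
opening: 0.0344
gripper_force: 30.0
```

```bash
python3 -c "
from h import *
go(.5028,-.0442,.0575,178.6)"
```

```text
go [-0.33  0.11 10.27  0.04] at [ 0.4995 -0.0452  0.1602] yaw 178.64 q7 1.66 t 12.7167 open 0.0344
```

Request:
{"op": "jog_arm", "data": {
  "commands": [
    [-0.3,0,2.5,0],
    [-0.3,0,5.5,0],
    [-0.3,0,5.5,0],
    [-0.3,0,5.5,0]
  ]
}}

```text
time_s: 13.05
tool_pos: [0.5014, -0.0447, 0.1048]
orientation: [3.141, -0.004, 3.12]
contact_force: [-0.9, -0.8, -1.4]
opening: 0.034
gripper_force: 30.0
```

```bash
python3 -c "
from h import *
go(.5028,-.0442,.0575,178.6)"
```

```text
go [-0.13  0.05  4.73  0.14] at [ 0.5014 -0.0447  0.1048] yaw 178.74 q7 1.69 t 13.05 open 0.034
```

Next I lower, release, and retreat towards the hood. The approach height there must be well above the handle (top at 117 mm).

Request:
{"op": "jog_arm", "data": {
  "commands": [
    [-0.1,0,2.5,0],
    [-0.1,0,4,0],
    [-0.1,0,4.7,0],
    [-0.1,0,4.7,0],
    [-0.1,0,4.7,0]
  ]
}}

```text
time_s: 13.47
tool_pos: [0.5048, -0.0458, 0.0597]
orientation: [3.141, 0.001, 3.118]
contact_force: [-0.4, -0.4, -1.9]
opening: 0.0343
gripper_force: 30.0
```

Request:
{"op": "jog_arm", "data": {
  "commands": [
    [0,0,0,0],
    [0,0,0,0],
    [0,0,0,0]
  ],
  "grip": 0
}}

```text
time_s: 13.72
tool_pos: [0.5049, -0.0461, 0.0596]
orientation: [3.141, 0.002, 3.118]
contact_force: [0.7, 0.5, -1.2]
opening: 0.0451
gripper_force: 0.0
```

Request:
{"op": "jog_arm", "data": {
  "commands": [
    [0,0,-4,0],
    [0,0,-8,0],
    [0,0,-12,0],
    [0,0,-15,0],
    [0,0,-15,0]
  ],
  "grip": 0
}}

```text
time_s: 14.13
tool_pos: [0.5075, -0.0466, 0.2152]
orientation: [3.141, 0.011, 3.117]
contact_force: [0.9, 0.1, 0.7]
opening: 0.0459
gripper_force: 0.0
```

Request:
{"op": "jog_arm", "data": {
  "commands": [
    [-9,20,0,0],
    [-9,20,0,0],
    [-9,20,0,0],
    [-9,20,0,0],
    [-9,20,0,0],
    [-9,20,0,0],
    [-9,20,0,0]
  ]
}}

```text
time_s: 14.72
tool_pos: [0.5992, 0.1566, 0.2079]
orientation: [3.14, -0.0, 3.124]
contact_force: [-0.4, 0.1, 0.1]
opening: 0.046
gripper_force: 0.0
```

```bash
python3 m.py; python3 - <<'E'
from h import *
im=bot.capture("top"); np.save("t4.npy",im); save(im[150:300,150:420],"t4.png",2.9)
E
```

```text
(array([281.6, 214. ]), array([ 564.1, -113. ]), 5.4, ((565.583740234375, -109.08779907226562), (48.92316436767578, 47.163963317871094), 85.20946502685547))
(array([258.6, 222.7]), array([506.2, -41.2]), 5.5, ((537.704833984375, -40.99175262451172), (48.0235595703125, 106.81395721435547), 85.20758819580078))
crate [270.46183993 225.66909035] ((534.0389404296875, -75.56914520263672), (180.02569580078125, 177.7350311279297), 88.22972106933594)
nut [395.68238994 229.36163522] 53.0 ((516.3802490234375, -434.78485107421875), (17.442428588867188, 43.16774368286133), 89.16026306152344)
nut [374.39047619 207.75238095] 17.5 ((575.2244873046875, -385.76556396484375), (21.509496688842773, 44.44093322753906), 12.27114486694336)
nut [352.32648167 216.6396026 ] 486.5 ((558.4520263671875, -314.1253662109375), (108.20507049560547, 150.01602172851562), 32.68642807006836)
nut [334.48818898 182.13648294] 63.5 ((652.9476928710938, -259.1225280761719), (17.388763427734375, 44.30986404418945), 89.92660522460938)
nut [388.70977011 175.89655172] 58.0 ((672.451416015625, -415.4567565917969), (20.627094268798828, 41.90238571166992), 88.84087371826172)
```

View pics/t4.png

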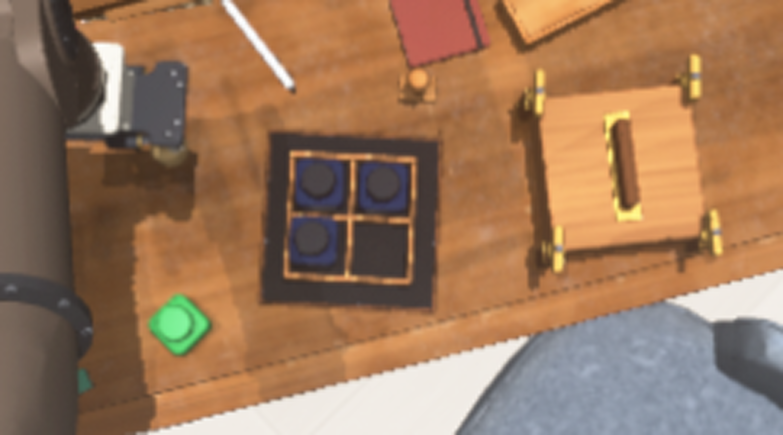

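The three bottles stand in three cells, crop pixels (318,181), (383,185) and (314,240). No other blue bottle is in sight, so the packing is complete. The hood is next. The handle's rail is at (626,165), running roughly along world x.

```bash
python3 - <<'E'
from h import *
im=np.load("t4.npy"); 
I=im.astype(int); sub=(I.max(2)<150)
for c,uv in comps(sub,40,(355,375,185,225)): print("rail",uv,rect("top",c,.117), hit("top",uv,.117))
bot.capture("top")
go(.5847,-.347,.25,7)
E
```

```text
rail [363.68686869 207.18585859] ((580.9539184570312, -344.6112976074219), (85.03659057617188, 16.397964477539062), 11.800325393676758) [ 0.57925939 -0.3447155   0.117     ]
go [  0.11 -49.71  -4.15  -8.46] at [0.5985 0.1499 0.2085] yaw 178.54 q7 1.33 t 14.8667 open 0.0458
```

Request:
{"op": "jog_arm", "data": {
  "commands": [
    [0,-4,-4,-7],
    [0,-8,-4,-14],
    [0,-12,-4,-21],
    [0,-16,-4,-28],
    [0,-20,-4,-35],
    [0,-24,-4,-42],
    [0,-28,-4,-49],
    [0,-32,-4,-56],
    [0,-36,-4,-63],
    [0,-36,-4,-63]
  ],
  "grip": -0.3
}}

```text
time_s: 15.7
tool_pos: [0.5867, -0.1952, 0.2432]
orientation: [3.13, -0.011, -2.115]
contact_force: [0.6, 1.7, -1.0]
opening: 0.06
gripper_force: 0.0
```

```bash
python3 -c "
from h import *
go(.5845,-.347,.25,7)"
```

```text
go [13.11 -7.67 -0.68 51.84] at [ 0.5867 -0.1952  0.2432] yaw -121.16 q7 2.74 t 15.7 open 0.06
```

Request:
{"op": "jog_arm", "data": {
  "commands": [
    [13.1,-7.7,-0.5,7],
    [13.1,-7.7,-0.5,14],
    [13.1,-7.7,-0.5,21],
    [13.1,-7.7,-0.5,28],
    [13.1,-7.7,-0.5,35],
    [13.1,-7.7,-0.5,42],
    [13.1,-7.7,-0.5,49],
    [13.1,-7.7,-0.5,51.8],
    [13.1,-7.7,-0.5,51.8],
    [13.1,-7.7,-0.5,51.8]
  ]
}}

```text
time_s: 16.53
tool_pos: [0.5867, -0.3435, 0.2489]
orientation: [3.141, -0.014, -3.013]
contact_force: [-0.9, -0.4, -0.9]
opening: 0.06
gripper_force: 0.0
```

```bash
python3 -c "
from h import *
go(.5845,-.347,.13,7)"
```

```text
go [ 0.27 -0.32 11.89  0.37] at [ 0.5867 -0.3435  0.2489] yaw -172.63 q7 2.16 t 16.5333 open 0.06
```

Request:
{"op": "jog_arm", "data": {
  "commands": [
    [0.3,-0.3,4,0.4],
    [0.3,-0.3,8,0.4],
    [0.3,-0.3,11.5,0.4],
    [0.3,-0.3,11.5,0.4],
    [0.3,-0.3,11.5,0.4]
  ]
}}

```text
time_s: 16.95
tool_pos: [0.5823, -0.3457, 0.1327]
orientation: [3.139, -0.017, -3.019]
contact_force: [1.0, -0.3, 0.1]
opening: 0.0596
gripper_force: 0.0
```

```bash
python3 -c "
from h import *
im=bot.capture('scene');save(im[150:320,240:440],'s5.png',3)
go(.5845,-.347,.089,7)"
```

```text
go [-0.04 -0.07  4.6  -0.  ] at [ 0.5841 -0.3464  0.135 ] yaw -173.0 q7 2.15 t 17.0 open 0.0594
```

View pics/s5.png

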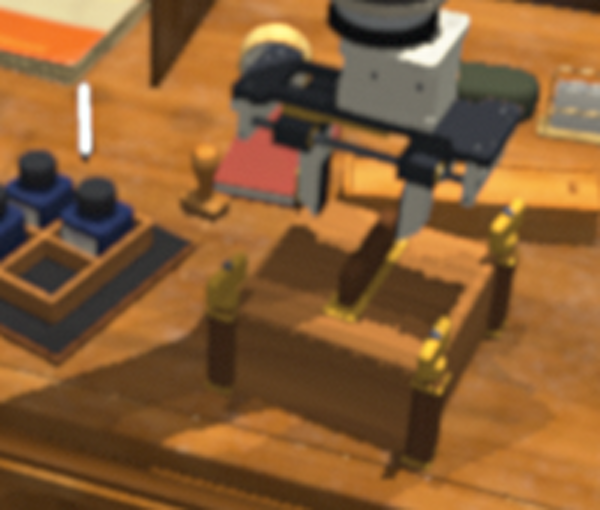

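The fingers straddle the rail, with their tips just above it at about (310,205) and (410,230). I descend and grip.

Request:
{"op": "jog_arm", "data": {
  "commands": [
    [0,-0.1,2,0],
    [0,-0.1,3.5,0],
    [0,-0.1,4.5,0],
    [0,-0.1,4.5,0],
    [0,-0.1,4.5,0]
  ]
}}

```text
time_s: 17.42
tool_pos: [0.5842, -0.3472, 0.0902]
orientation: [-3.141, -0.012, -3.02]
contact_force: [-0.2, -0.2, 0.0]
opening: 0.0594
gripper_force: 0.0
```

Request:
{"op": "jog_arm", "data": {
  "commands": [
    [0,0,0,0],
    [0,0,0,0],
    [0,0,0,0],
    [0,0,0,0],
    [0,0,0,0],
    [0,0,0,0],
    [0,0,0,0]
  ],
  "grip": 1
}}

```text
time_s: 18.0
tool_pos: [0.5835, -0.3481, 0.0889]
orientation: [-3.141, -0.013, -3.021]
contact_force: [1.7, -4.5, -0.8]
opening: 0.0174
gripper_force: 1.9
```

```bash
python3 -c "
from h import *
print(bot.read_state()['ft_torque'])
go(.534,-.077,.27,-1.5)"
```

```text
[-0.76291204 -0.15610577  0.0223011 ]
go [  1.65  27.51 -18.11   8.43] at [ 0.5835 -0.3481  0.0889] yaw -173.07 q7 2.15 t 18.0 open 0.0174
```

Request:
{"op": "jog_arm", "data": {
  "commands": [
    [0,0,0,0],
    [0,0,0,0],
    [0,0,0,0],
    [0,0,0,0]
  ]
}}

```text
time_s: 18.33
tool_pos: [0.5835, -0.3477, 0.0889]
orientation: [-3.141, -0.014, -3.021]
contact_force: [0.2, -4.6, 1.6]
opening: 0.015
gripper_force: 30.0
```

Request:
{"op": "jog_arm", "data": {
  "commands": [
    [0,0,-0.7,0],
    [0,0,-1.4,0],
    [0,0,-2,0],
    [0,0,-2,0],
    [0,0,-2,0],
    [0,0,-2,0]
  ]
}}

```text
time_s: 18.83
tool_pos: [0.5836, -0.3464, 0.1084]
orientation: [3.14, -0.014, -3.02]
contact_force: [-0.9, -0.4, -6.0]
opening: 0.0146
gripper_force: 30.0
```

```bash
python3 -c "
from h import *
s=bot.read_state();print(s['ft_torque'],s['gripper_force'])
go(.534,-.077,.27,-1.5)"
```

```text
[0.01244239 0.05151222 0.04816876] 29.997880160808563
go [  1.64  27.34 -16.16   8.49] at [ 0.5836 -0.3464  0.1084] yaw -173.01 q7 2.15 t 18.8333 open 0.0146
```

Request:
{"op": "jog_arm", "data": {
  "commands": [
    [0,0,-2.5,0],
    [0,0,-5,0],
    [0,0,-7.5,0],
    [0,0,-10,0],
    [0.3,3,-11,2],
    [0.6,6,-11,4],
    [0.9,9,-11,6],
    [1.2,12,-11,8],
    [1.4,15,-11,8.5],
    [1.5,18,-11,8.5]
  ]
}}

```text
time_s: 19.67
tool_pos: [0.5474, -0.1684, 0.2186]
orientation: [-3.14, -0.015, 3.114]
contact_force: [0.6, 0.7, -6.6]
opening: 0.0146
gripper_force: 30.0
```

Request:
{"op": "jog_arm", "data": {
  "commands": [
    [0,2.5,0,0],
    [0,5,0,0],
    [0,7,0,0],
    [0,8,0,0],
    [0,8.5,0,0],
    [0,8.5,0,0],
    [0,8.5,0,0],
    [0,8.5,0,0]
  ]
}}

```text
time_s: 20.33
tool_pos: [0.5507, -0.0867, 0.2187]
orientation: [-3.139, -0.014, 3.113]
contact_force: [0.7, -0.6, -6.1]
opening: 0.0146
gripper_force: 30.0
```

```bash
python3 -c "
from h import *
s=bot.read_state();print(s['orientation'],s['contact_force'],s['ft_torque'],s['gripper_force'])
im=bot.capture('scene');save(im[80:310,150:420],'s6.png',2.6)
im=bot.capture('top');np.save('t6.npy',im)
go(.534,-.077,.099,-1.5)"
```

```text
[-3.13932389 -0.01405842  3.11259169] [ 0.71748971 -0.5564459  -6.10026191] [ 0.04162059 -0.03918633 -0.00251014] 29.997881948947906
go [ 1.69  0.89 11.97 -0.15] at [ 0.5507 -0.0864  0.2187] yaw 178.35 q7 1.59 t 20.4333 open 0.0148
```

View pics/s6.png

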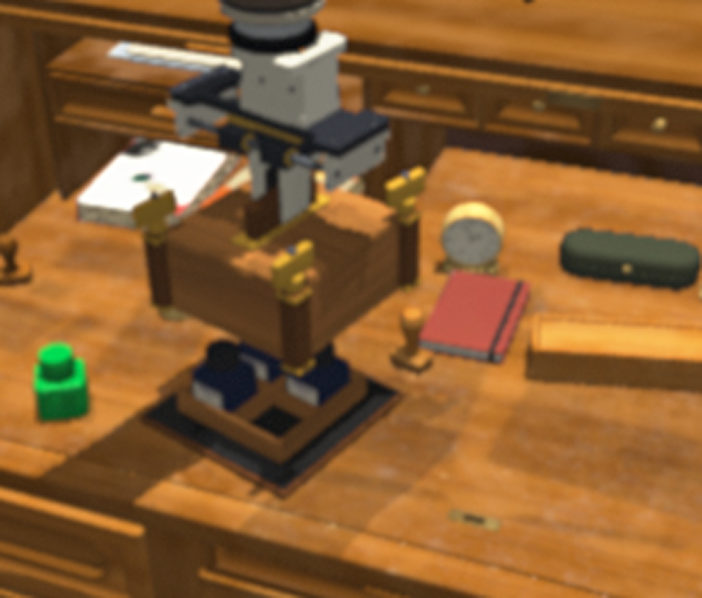

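The hood is held level above the crate, and the three bottles stand below. I measure the hood's nuts and the crate's walls before lowering.

```bash
python3 - <<'E'
from h import *
I=np.load("t4.npy").astype(int); I0=np.load("top0.npy").astype(int)
for J in(I0,I):
    w=(J[:,:,0]-J[:,:,2]>35); w[:,:243]=0;w[:,300:]=0;w[:198]=0;w[252:]=0
    for c,uv in comps(w,800,(240,300,190,260)): print("walls",uv,rect("top",c,.036))
I=np.load("t6.npy").astype(int)
y=(I[:,:,0]-I[:,:,2]>70)&(I[:,:,1]>.73*I[:,:,0])&(I[:,:,0]>100)
y=cv2.morphologyEx(y.astype(np.uint8),cv2.MORPH_CLOSE,np.ones((5,3)))
for c,uv in comps(y,15,(200,350,130,290)): print("nut",uv,cv2.contourArea(c),rect("top",c,.247))
save(I.astype(np.uint8)[150:290,170:350],"t6.png",4)
E
```

```text
walls [270.35843297 224.75544815] ((533.96728515625, -75.90470123291016), (136.3629150390625, 137.98777770996094), 88.19429016113281)
walls [277.78639398 225.03749467] ((533.9686889648438, -75.9057388305664), (136.04800415039062, 138.00730895996094), 88.339599609375)
nut [301.82033097 241.04018913] 70.5 ((470.3850402832031, -161.97207641601562), (43.631221771240234, 17.929000854492188), 0.742142379283905)
nut [349.65465465 232.64564565] 55.5 ((492.26910400390625, -284.1340637207031), (13.730870246887207, 38.4388542175293), 14.810827255249023)
nut [207.50651042 199.18229167] 128.0 ((573.93017578125, 82.03491973876953), (31.619400024414062, 36.86663055419922), 0.9586171507835388)
nut [304.19230769 181.09615385] 78.0 ((627.0781860351562, -165.99905395507812), (44.8328857421875, 20.076210021972656), 5.588160991668701)
```

View pics/t6.png

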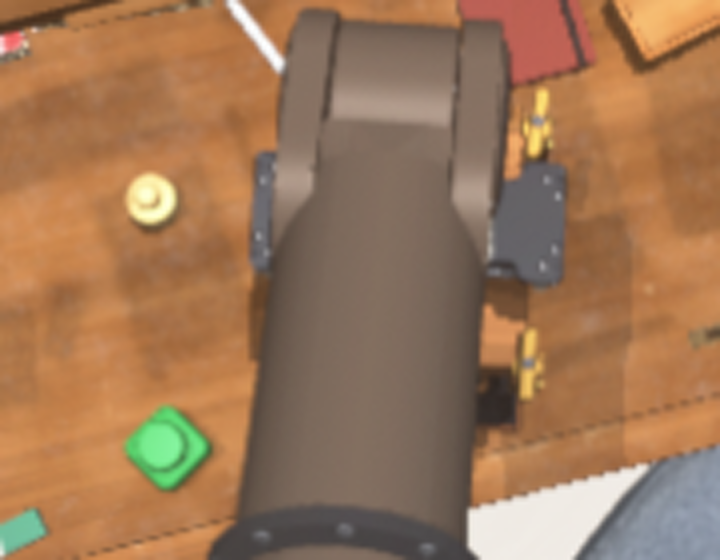

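Request:
{"op": "jog_arm", "data": {
  "commands": [
    [0.9,0.5,0,0],
    [1.7,0.9,0,0.1],
    [1.7,0.9,2,0.1],
    [1.7,0.9,4,0.1],
    [1.7,0.9,5,0.1],
    [1.7,0.9,5,0.1],
    [1.7,0.9,5,0.1]
  ]
}}

```text
time_s: 21.02
tool_pos: [0.5329, -0.0753, 0.1691]
orientation: [-3.14, -0.015, 3.113]
contact_force: [-0.1, -1.0, -4.9]
opening: 0.0146
gripper_force: 30.0
```

```bash
python3 -c "
from h import *
s=bot.read_state();print(s['contact_force'])
go(.5335,-.0767,.099,-1.6)"
```

```text
[-0.07168706 -0.95186743 -4.93879303]
go [-0.07 -0.13  7.01 -0.03] at [ 0.5329 -0.0753  0.1691] yaw 178.37 q7 1.57 t 21.0167 open 0.0146
```

Request:
{"op": "jog_arm", "data": {
  "commands": [
    [-0.1,-0.1,1.5,0],
    [-0.1,-0.1,3,0],
    [-0.1,-0.1,4,0],
    [-0.1,-0.1,4,0],
    [-0.1,-0.1,5,0],
    [-0.1,-0.1,5,0],
    [-0.1,-0.1,5,0]
  ]
}}

```text
time_s: 21.6
tool_pos: [0.5337, -0.0765, 0.1192]
orientation: [-3.14, -0.014, 3.113]
contact_force: [0.8, -0.1, -6.1]
opening: 0.015
gripper_force: 30.0
```

```bash
python3 -c "
from h import *
s=bot.read_state();print(s['contact_force'],s['ft_torque'])
go(.5335,-.0767,.099,-1.6)"
```

```text
[ 0.80129702 -0.12826534 -6.06359083] [ 0.01506747 -0.00581351  0.00931816]
go [ 0.02 -0.02  2.02 -0.03] at [ 0.5337 -0.0765  0.1192] yaw 178.37 q7 1.57 t 21.6 open 0.015
```

Rim is at 30 mm, inside the wall zone, with no side force. I lower the rest.

Request:
{"op": "jog_arm", "data": {
  "commands": [
    [0,0,0.7,0],
    [0,0,1.4,0],
    [0,0,1.9,0],
    [0,0,2.1,0],
    [0,0,2.1,0],
    [0,0,2.1,0],
    [0,0,2.1,0]
  ]
}}

```text
time_s: 22.18
tool_pos: [0.5331, -0.0766, 0.0986]
orientation: [-3.14, -0.014, 3.113]
contact_force: [-5.1, -0.6, 7.3]
opening: 0.0148
gripper_force: 30.0
```

Request:
{"op": "jog_arm", "data": {
  "commands": [
    [0,0,0,0],
    [0,0,0,0],
    [0,0,0,0],
    [0,0,0,0]
  ],
  "grip": 0.3
}}

```text
time_s: 22.52
tool_pos: [0.5337, -0.0765, 0.0981]
orientation: [-3.14, -0.013, 3.113]
contact_force: [0.5, 0.2, 0.8]
opening: 0.0317
gripper_force: 0.0
```

Request:
{"op": "jog_arm", "data": {
  "commands": [
    [0,0,-3,0],
    [0,0,-6,0],
    [0,0,-10,0],
    [0,0,-14,0],
    [-2,20,-14,0],
    [-2,20,-14,0],
    [-2,20,-14,0],
    [-2,20,-14,0],
    [-2,20,-14,0],
    [-2,20,-14,0]
  ]
}}

```text
time_s: 23.35
tool_pos: [0.5605, 0.1326, 0.2374]
orientation: [3.138, -0.014, 3.123]
contact_force: [-0.3, -0.6, 1.2]
opening: 0.0318
gripper_force: 0.0
```

```bash
cat > nuts.py <<'E'
from h import *
import sys
im=bot.capture("top"); np.save("tn.npy",im); I=im.astype(int)
y=(I[:,:,0]-I[:,:,2]>70)&(I[:,:,1]>.73*I[:,:,0])&(I[:,:,0]>110)
y=cv2.morphologyEx(y.astype(np.uint8),cv2.MORPH_CLOSE,np.ones((5,3)))
for c,uv in comps(y,20,(210,330,150,280)):
    r=rect("top",c,.127); print("nut",uv.round(1),cv2.contourArea(c),np.round(r[0],1),np.round(r[1],1),round(r[2],1))
E
python3 nuts.py
python3 - <<'E'
from h import *
im=np.load("tn.npy"); save(im[160:290,210:340],"t7.png",4.5)
save(bot.capture("scene")[150:310,180:360],"s7.png",3.3)
s=bot.read_state(); print(s["tool_pos"],s["qpos"][6])
E
```

```text
nut [296.3 252.5] 88.0 [ 444.3 -152.6] [19.8 62.5] 86.4
nut [240.7 247.6] 62.5 [457.3   2.8] [47.7 16.9] 1.6
nut [271.8 223.5] 672.0 [539.1 -95.4] [109.5 112.4] 22.8
nut [298.6 195.5] 64.0 [ 609.6 -156.1] [45.9 19.1] 5.7
nut [243.7 192.7] 58.5 [614.3  -1.2] [43.5 17.1] 1.7
[0.5608112  0.12483648 0.23716849] 1.2034240884316965
```

View pics/t7.png

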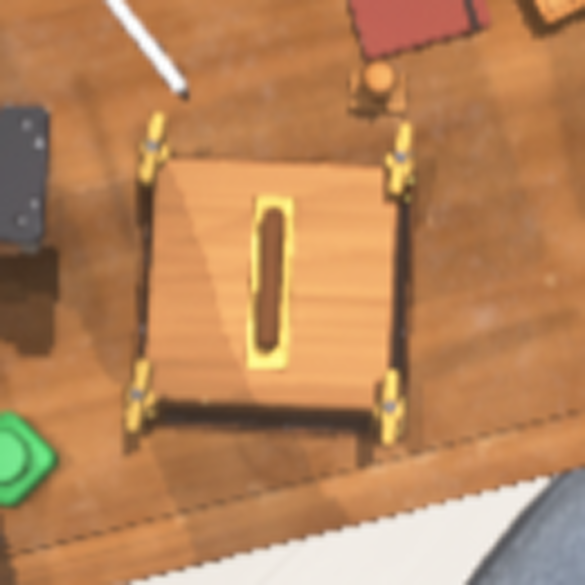

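View pics/s7.png

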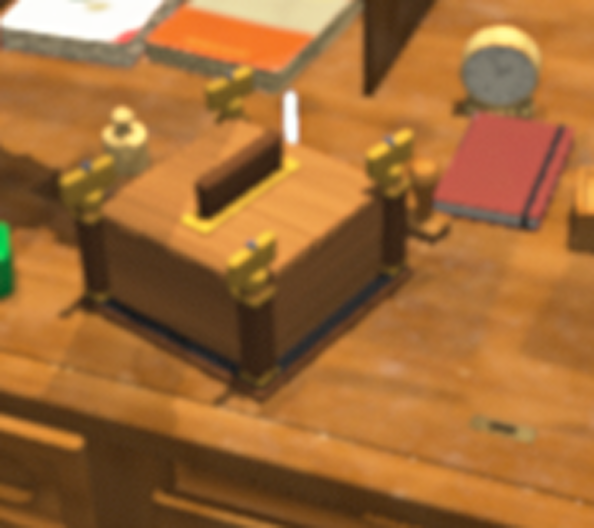

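The hood is seated: TCP height is 98.6 mm against 98.9 mm expected, and the seal strip shows evenly all round. The nuts are at t7 crop pixels (152,147), (401,160), (138,395) and (390,405). I will turn them in the order NW, SE, NE, SW.

```bash
python3 -c "
from h import *
go(.6149,.0003,.16,174)"
```

```text
go [ -5.72 -12.32   7.72   4.58] at [0.5608 0.1248 0.2372] yaw 178.58 q7 1.2 t 23.45 open 0.032
```

Request:
{"op": "jog_arm", "data": {
  "commands": [
    [-5.7,-12.3,3,4.6],
    [-5.7,-12.3,3,4.6],
    [-5.7,-12.3,3,4.6],
    [-5.7,-12.3,3,4.6],
    [-5.7,-12.3,7,4.6],
    [-5.7,-12.3,7,4.6],
    [-5.7,-12.3,7,4.6],
    [-5.7,-12.3,7,4.6]
  ]
}}

```text
time_s: 24.12
tool_pos: [0.6136, -0.0019, 0.1681]
orientation: [-3.139, -0.013, 3.032]
contact_force: [0.7, 0.7, -0.1]
opening: 0.0323
gripper_force: 0.0
```

```bash
python3 -c "
from h import *
go(.6149,.0003,.101,174)"
```

```text
go [-0.1   0.24  6.71 -0.25] at [ 0.6136 -0.0019  0.1681] yaw 173.75 q7 1.36 t 24.1167 open 0.0323
```

Request:
{"op": "jog_arm", "data": {
  "commands": [
    [-0.1,0.2,0,0],
    [-0.1,0.2,2,0],
    [-0.1,0.2,3,0],
    [-0.1,0.2,3,0]
  ]
}}

```text
time_s: 24.45
tool_pos: [0.6132, 0.0007, 0.1357]
orientation: [-3.139, -0.016, 3.034]
contact_force: [-0.6, 0.8, -0.6]
opening: 0.0321
gripper_force: 0.0
```

```bash
python3 -c "
from h import *
im=bot.capture('scene');save(im[130:300,170:370],'s8.png',3.3)
go(.6149,.0003,.101,174)"
```

```text
go [-0.12 -0.01  3.57 -0.19] at [6.137e-01 6.000e-04 1.367e-01] yaw 173.81 q7 1.36 t 24.5 open 0.0317
```

View pics/s8.png

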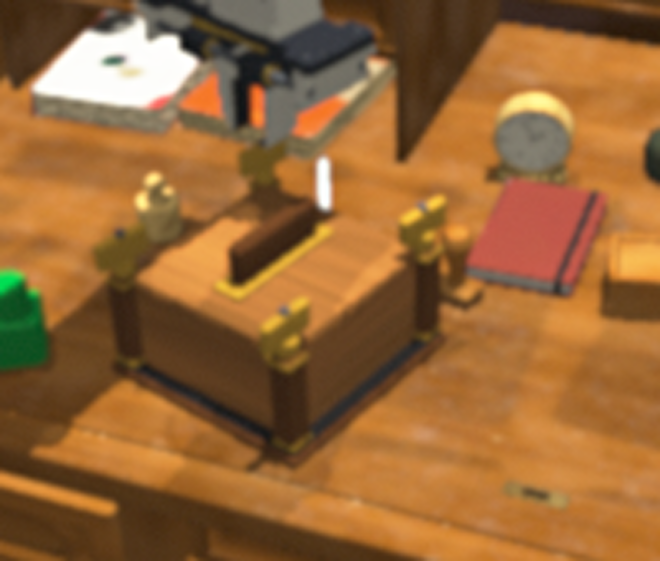

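The open fingers straddle the far nut at (262,165). I descend, close, and turn.

Request:
{"op": "jog_arm", "data": {
  "commands": [
    [-0.1,0,1.5,0],
    [-0.1,0,3,0],
    [-0.1,0,3.5,0],
    [-0.1,0,3.5,0],
    [-0.1,0,3.5,0]
  ]
}}

```text
time_s: 24.92
tool_pos: [0.6151, 0.0001, 0.1026]
orientation: [-3.139, -0.013, 3.033]
contact_force: [0.3, -0.9, -0.8]
opening: 0.0323
gripper_force: 0.0
```

Request:
{"op": "jog_arm", "data": {
  "commands": [
    [0,0,0,0],
    [0,0,0,0],
    [0,0,0,0],
    [0,0,0,0],
    [0,0,0,0],
    [0,0,0,0]
  ],
  "grip": 1
}}

```text
time_s: 25.42
tool_pos: [0.6153, 0.0001, 0.1026]
orientation: [-3.139, -0.012, 3.033]
contact_force: [-1.6, -0.6, 5.5]
opening: 0.0153
gripper_force: 30.0
```

Request:
{"op": "jog_arm", "data": {
  "commands": [
    [0,0,0,6],
    [0,0,0,12],
    [0,0,0,18],
    [0,0,0,24],
    [0,0,0,30],
    [0,0,0,36],
    [0,0,0,42],
    [0,0,0,48],
    [0,0,0,54],
    [0,0,0,60]
  ]
}}

```text
time_s: 26.25
tool_pos: [0.6154, 0.0002, 0.1026]
orientation: [-3.13, -0.004, 1.981]
contact_force: [-0.4, 0.6, 6.0]
opening: 0.0154
gripper_force: 30.0
```

```bash
python3 -c "
from h import *
s=bot.read_state();print(s['contact_force'],s['ft_torque'])
go(.6149,.0003,.101,-1.6)"
```

```text
[-0.39557323  0.57714753  6.01436254] [0.02164843 0.00089534 0.07573629]
go [ 3.000e-02 -4.000e-02  1.600e-01 -6.492e+01] at [6.154e-01 2.000e-04 1.026e-01] yaw 113.48 q7 0.47 t 26.25 open 0.0154
```

Request:
{"op": "jog_arm", "data": {
  "commands": [
    [0,0,0,0],
    [0,0,0,0],
    [0,0,-0.5,0],
    [0,0,-0.5,0],
    [0,0,-0.5,0]
  ],
  "grip": 0.3
}}

```text
time_s: 26.67
tool_pos: [0.615, -0.0, 0.1071]
orientation: [-3.129, -0.005, 1.986]
contact_force: [-0.2, -0.4, -1.5]
opening: 0.032
gripper_force: 0.0
```

Request:
{"op": "jog_arm", "data": {
  "commands": [
    [0,0,0,0],
    [0,0,0,0],
    [0,0,0,0],
    [0,0,0,0],
    [0,0,0,0],
    [0,0,0,0]
  ],
  "grip": 1
}}

```text
time_s: 27.17
tool_pos: [0.615, 0.0001, 0.1068]
orientation: [-3.129, -0.005, 1.986]
contact_force: [0.2, 0.5, -1.6]
opening: 0.0087
gripper_force: 29.9
```

```bash
python3 -c "
from h import *
s=bot.read_state();print(s['contact_force'],s['ft_torque'],s['gripper_force'])
go(.6149,.0003,.101,-1.6)"
```

```text
[ 0.23723764  0.47069398 -1.5959063 ] [ 0.0279534  -0.34085689 -0.02378254] 29.90565776824951
go [ 2.000e-02  0.000e+00  5.800e-01 -6.463e+01] at [6.150e-01 1.000e-04 1.068e-01] yaw 113.77 q7 0.48 t 27.1667 open 0.0087
```

At 5 mm higher the pads grip the 9 mm bar, and it has followed the first 60°. I continue to the stop.

Request:
{"op": "jog_arm", "data": {
  "commands": [
    [0,0,0,6],
    [0,0,0,12],
    [0,0,0,18],
    [0,0,0,24],
    [0,0,0,30],
    [0,0,0,36],
    [0,0,0,42],
    [0,0,0,48],
    [0,0,0,54],
    [0,0,0,60]
  ]
}}

```text
time_s: 28.0
tool_pos: [0.6151, -0.0001, 0.1068]
orientation: [-3.132, 0.009, 0.933]
contact_force: [0.8, -0.9, -3.5]
opening: 0.0088
gripper_force: 29.9
```

Request:
{"op": "jog_arm", "data": {
  "commands": [
    [0,0,0,6],
    [0,0,0,12],
    [0,0,0,18],
    [0,0,0,24],
    [0,0,0,30],
    [0,0,0,36],
    [0,0,0,42],
    [0,0,0,48],
    [0,0,0,52],
    [0,0,0,52]
  ]
}}

```text
time_s: 28.83
tool_pos: [0.6151, -0.0002, 0.1068]
orientation: [3.14, 0.014, 0.028]
contact_force: [1.0, -1.9, -1.2]
opening: 0.0088
gripper_force: 30.0
```

```bash
python3 -c "
from h import *
s=bot.read_state();print(s['contact_force'],s['ft_torque'],s['gripper_force'])
go(.6149,.0003,.101,-1.6)"
```

```text
[ 1.00166434 -1.94371659 -1.17951127] [-0.21660873 -0.38078455 -0.08631501] 29.983467757701874
go [-0.02 -0.05  0.58  3.19] at [ 6.151e-01 -2.000e-04  1.068e-01] yaw 1.59 q7 -1.13 t 28.8333 open 0.0088
```

Request:
{"op": "jog_arm", "data": {
  "commands": [
    [0,0,0,1.5],
    [0,0,0,3],
    [0,0,0,4],
    [0,0,0,5],
    [0,0,0,6],
    [0,0,0,6]
  ]
}}

```text
time_s: 29.33
tool_pos: [0.6149, 0.0, 0.1068]
orientation: [3.139, 0.014, -0.075]
contact_force: [0.9, -0.7, -2.1]
opening: 0.0089
gripper_force: 30.2
```

```bash
python3 -c "
from h import *
s=bot.read_state();print(s['contact_force'],s['ft_torque'],s['gripper_force'])
go(.6149,.0003,.101,-1.6)"
```

```text
[ 0.8875047  -0.69845078 -2.05362922] [-0.35641713 -0.56457531  0.40557772] 30.152091085910797
go [-0.   -0.03  0.58 -2.68] at [0.6149 0.     0.1068] yaw -4.28 q7 -1.22 t 29.3333 open 0.0089
```

The reaction torque rose to 0.41 N m, so nut NW is at its stop. I release and go to SE, turning back on the way.

Request:
{"op": "jog_arm", "data": {
  "commands": [
    [0,0,0,0],
    [0,0,0,0],
    [0,0,0,0],
    [0,0,-2,0],
    [0,0,-4,0],
    [0,0,-6,-6],
    [0,0,-6,-12],
    [0,0,-6,-18],
    [0,0,-6,-24],
    [0,0,-6,-30]
  ],
  "grip": 0.3
}}

```text
time_s: 30.17
tool_pos: [0.6155, 0.0003, 0.167]
orientation: [-3.136, 0.013, 0.455]
contact_force: [0.2, -0.4, -0.2]
opening: 0.0325
gripper_force: 0.0
```

Request:
{"op": "jog_arm", "data": {
  "commands": [
    [0,0,0,-7],
    [0,0,0,-14],
    [0,0,0,-21],
    [0,0,0,-28],
    [0,0,0,-35],
    [0,0,0,-42],
    [0,0,0,-49],
    [0,0,0,-56],
    [0,0,0,-63],
    [0,0,0,-70]
  ]
}}

```text
time_s: 31.0
tool_pos: [0.6154, 0.0002, 0.1669]
orientation: [-3.127, -0.001, 1.677]
contact_force: [-0.0, 0.4, 0.5]
opening: 0.0321
gripper_force: 0.0
```

Request:
{"op": "jog_arm", "data": {
  "commands": [
    [0,0,0,-7],
    [0,0,0,-14],
    [0,0,0,-21],
    [0,0,0,-28],
    [0,0,0,-35],
    [0,0,0,-42],
    [0,0,0,-49],
    [0,0,0,-56],
    [0,0,0,-63],
    [0,0,0,-70]
  ]
}}

```text
time_s: 31.83
tool_pos: [0.6154, 0.0, 0.1669]
orientation: [-3.137, -0.014, 2.899]
contact_force: [-0.9, 0.3, -0.6]
opening: 0.0321
gripper_force: 0.0
```

```bash
python3 nuts.py; python3 -c "
from h import *
go(.4525,-.1533,.16,174)"
```

```text
nut [294.8 253.5] 75.0 [ 443.2 -147.6] [58.8 19.6] 0.8
nut [263.3 228.1] 267.0 [529.3 -55.5] [ 67.2 109.5] 86.6
nut [298.6 197. ] 63.0 [ 605.3 -156.2] [42.9 19. ] 6.3
go [ 12.3  -18.67   0.69  -7.4 ] at [ 6.154e-01 -2.000e-04  1.669e-01] yaw 166.6 q7 1.29 t 31.8833 open 0.032
```

Request:
{"op": "jog_arm", "data": {
  "commands": [
    [12.3,-18.7,0,-7],
    [12.3,-18.7,0,-7.4],
    [12.3,-18.7,0,-7.4],
    [12.3,-18.7,0,-7.4],
    [12.3,-18.7,0,-7.4],
    [12.3,-18.7,0,-7.4],
    [12.3,-18.7,0,-7.4],
    [12.3,-18.7,0,-7.4],
    [12.3,-18.7,0,-7.4]
  ]
}}

```text
time_s: 32.63
tool_pos: [0.4514, -0.1502, 0.1695]
orientation: [-3.139, -0.013, 3.022]
contact_force: [0.1, 0.3, -0.4]
opening: 0.0319
gripper_force: 0.0
```

```bash
python3 -c "
from h import *
go(.4525,-.1533,.107,174)"
```

```text
go [-0.15 -0.29  6.25 -0.88] at [ 0.4514 -0.1502  0.1695] yaw 173.12 q7 1.69 t 32.6333 open 0.0319
```

Request:
{"op": "jog_arm", "data": {
  "commands": [
    [-0.1,-0.2,0,-0.9],
    [-0.1,-0.2,1,-0.9],
    [-0.1,-0.2,2.8,-0.9],
    [-0.1,-0.2,2.8,-0.9],
    [-0.1,-0.2,2.8,-0.9]
  ]
}}

```text
time_s: 33.05
tool_pos: [0.4503, -0.1524, 0.1402]
orientation: [-3.14, -0.017, 3.039]
contact_force: [0.6, 0.1, 0.5]
opening: 0.0318
gripper_force: 0.0
```

```bash
python3 -c "
from h import *
go(.4525,-.1533,.1075,174)"
```

```text
go [-0.23 -0.07  3.27  0.12] at [ 0.4503 -0.1524  0.1402] yaw 174.12 q7 1.71 t 33.05 open 0.0318
```

Request:
{"op": "jog_arm", "data": {
  "commands": [
    [-0.2,-0.1,1.5,0],
    [-0.2,-0.1,2.8,0],
    [-0.2,-0.1,3.2,0],
    [-0.2,-0.1,3.2,0],
    [-0.2,-0.1,3.2,0]
  ]
}}

```text
time_s: 33.47
tool_pos: [0.4526, -0.1542, 0.1097]
orientation: [-3.139, -0.014, 3.038]
contact_force: [0.1, 0.0, 1.0]
opening: 0.0321
gripper_force: 0.0
```

Request:
{"op": "jog_arm", "data": {
  "commands": [
    [0,0,0,0],
    [0,0,0,0],
    [0,0,0,0],
    [0,0,0,0],
    [0,0,0,0],
    [0,0,0,0]
  ],
  "grip": 1
}}

```text
time_s: 33.97
tool_pos: [0.4535, -0.1532, 0.1099]
orientation: [-3.14, -0.012, 3.039]
contact_force: [2.7, 5.5, 3.0]
opening: 0.0088
gripper_force: 30.0
```

```bash
python3 -c "
from h import *
s=bot.read_state();print(s['contact_force'],s['ft_torque'],s['gripper_force'])
go(.4525,-.1533,.1075,-1.6)"
```

```text
[2.67569637 5.49938367 2.99427987] [ 1.08262608 -0.43872147 -0.02185419] 29.989165663719177
go [ 0.1  -0.02  0.24 -4.26] at [ 0.4535 -0.1532  0.1099] yaw 174.14 q7 1.72 t 33.9667 open 0.0088
```

Request:
{"op": "jog_arm", "data": {
  "commands": [
    [0,0,0,6],
    [0,0,0,12],
    [0,0,0,18],
    [0,0,0,24],
    [0,0,0,30],
    [0,0,0,36],
    [0,0,0,42],
    [0,0,0,48],
    [0,0,0,54],
    [0,0,0,60]
  ]
}}

```text
time_s: 34.8
tool_pos: [0.4508, -0.1569, 0.1099]
orientation: [-3.126, -0.003, 1.983]
contact_force: [-8.5, -9.4, 10.5]
opening: 0.0083
gripper_force: 30.0
```

Request:
{"op": "jog_arm", "data": {
  "commands": [
    [0,0,0,6],
    [0,0,0,12],
    [0,0,0,18],
    [0,0,0,24],
    [0,0,0,30],
    [0,0,0,36],
    [0,0,0,42],
    [0,0,0,48],
    [0,0,0,54],
    [0,0,0,60]
  ]
}}

```text
time_s: 35.63
tool_pos: [0.4465, -0.1561, 0.1096]
orientation: [-3.124, 0.013, 0.935]
contact_force: [-25.3, -5.6, 31.9]
opening: 0.0086
gripper_force: 30.1
```

Request:
{"op": "jog_arm", "data": {
  "commands": [
    [0,0,0,6],
    [0,0,0,12],
    [0,0,0,18],
    [0,0,0,24],
    [0,0,0,30],
    [0,0,0,36],
    [0,0,0,42],
    [0,0,0,48],
    [0,0,0,52],
    [0,0,0,54]
  ]
}}

```text
time_s: 36.47
tool_pos: [0.4451, -0.1528, 0.1091]
orientation: [-3.136, 0.025, -0.005]
contact_force: [-29.0, 7.1, 38.8]
opening: 0.0088
gripper_force: 30.0
```

Request:
{"op": "jog_arm", "data": {
  "commands": [
    [0,0,0,1],
    [0,0,0,2],
    [0,0,0,3],
    [0,0,0,4],
    [0,0,0,4]
  ]
}}

```text
time_s: 36.88
tool_pos: [0.4452, -0.1526, 0.109]
orientation: [-3.138, 0.026, -0.07]
contact_force: [-27.5, 7.5, 36.2]
opening: 0.0089
gripper_force: 30.2
```

```bash
python3 -c "
from h import *
s=bot.read_state();print(s['contact_force'],s['ft_torque'],s['gripper_force'])
go(.4525,-.1533,.1075,-1.6)"
```

```text
[-27.52585837   7.48851738  36.23196014] [1.52685046 6.29191624 0.43508392] 30.191945135593414
go [ 0.73  0.02  0.15 -2.44] at [ 0.4452 -0.1526  0.109 ] yaw -4.04 q7 -0.87 t 36.8833 open 0.0089
```

Torque is 0.44 N m at the same end angle, so SE is at its stop. The grip was a few mm off axis along the bar, which caused side load. I release and re-measure before the next nut.

Request:
{"op": "jog_arm", "data": {
  "commands": [
    [0,0,0,0],
    [0,0,0,0],
    [0,0,0,0],
    [0,0,-2,0],
    [0,0,-4,0],
    [0,0,-7,-6],
    [0,0,-7,-12],
    [0,0,-7,-18],
    [0,0,-7,-24],
    [0,0,-7,-30]
  ],
  "grip": 0.3
}}

```text
time_s: 37.72
tool_pos: [0.4538, -0.1541, 0.1796]
orientation: [-3.137, 0.012, 0.461]
contact_force: [-0.1, -0.3, -0.7]
opening: 0.0323
gripper_force: 0.0
```

Request:
{"op": "jog_arm", "data": {
  "commands": [
    [0,0,0,-7],
    [0,0,0,-14],
    [0,0,0,-21],
    [0,0,0,-28],
    [0,0,0,-35],
    [0,0,0,-42],
    [0,0,0,-49],
    [0,0,0,-56],
    [0,0,0,-63],
    [0,0,0,-70]
  ]
}}

```text
time_s: 38.55
tool_pos: [0.4537, -0.1543, 0.1794]
orientation: [-3.128, -0.0, 1.683]
contact_force: [0.3, -0.7, -0.6]
opening: 0.0323
gripper_force: 0.0
```

Request:
{"op": "jog_arm", "data": {
  "commands": [
    [0,0,0,-7],
    [0,0,0,-14],
    [0,0,0,-21],
    [0,0,0,-28],
    [0,0,0,-35],
    [0,0,0,-42],
    [0,0,0,-49],
    [0,0,0,-56],
    [0,0,0,-63],
    [0,0,0,-70]
  ]
}}

```text
time_s: 39.38
tool_pos: [0.4537, -0.1543, 0.1793]
orientation: [-3.137, -0.013, 2.904]
contact_force: [-0.6, -0.4, -0.2]
opening: 0.0322
gripper_force: 0.0
```

Request:
{"op": "jog_arm", "data": {
  "commands": [
    [0,30,0,-7],
    [0,30,0,-7],
    [0,30,0,-7],
    [0,30,0,-7],
    [0,30,0,-7],
    [0,30,0,-7],
    [0,30,0,-7],
    [0,30,0,-7],
    [0,30,0,-7],
    [0,30,0,-7]
  ]
}}

```text
time_s: 40.22
tool_pos: [0.5256, 0.1371, 0.1777]
orientation: [-3.138, -0.014, 3.022]
contact_force: [-0.5, -0.5, -0.2]
opening: 0.0321
gripper_force: 0.0
```

```bash
python3 nuts.py; python3 - <<'E'
from h import *
go(.6105,-.1577,.17,174)
im=np.load("tn.npy"); a=im[160:290,210:330]; b=bot.capture("scene")[150:310,180:360]
a=cv2.resize(a,None,fx=3.2,fy=3.2,interpolation=cv2.INTER_CUBIC); b=cv2.resize(b,(400,a.shape[0]),interpolation=cv2.INTER_CUBIC)
save(np.hstack([a,b]),"f.png")
E
```

```text
nut [296.1 253.1] 94.5 [ 443.  -152.5] [20.4 59.6] 87.5
nut [240.4 248.7] 65.0 [454.9   2.7] [18.5 45.6] 77.5
nut [268.7 225.3] 854.0 [526.7 -78.5] [101.6 140.3] 41.8
nut [298.8 197.1] 70.0 [ 604.9 -156.4] [49.4 18.8] 5.7
nut [243.5 193.8] 58.0 [612.8  -1.2] [46.4 17.1] 1.6
go [-12.   -28.1    0.78  -0.97] at [0.5255 0.1358 0.1778] yaw 173.03 q7 1.17 t 40.2667 open 0.0321
```

Request:
{"op": "jog_arm", "data": {
  "commands": [
    [-11.5,-28.2,0,-1],
    [-11.5,-28.2,0,-1],
    [-11.5,-28.2,0,-1],
    [-11.5,-28.2,0,-1],
    [-11.5,-28.2,0,-1],
    [-11.5,-28.2,0,-1],
    [-11.5,-28.2,0,-1],
    [-11.5,-28.2,0,-1],
    [-11.5,-28.2,0,-1],
    [-11.5,-28.2,0,-1]
  ]
}}

```text
time_s: 41.15
tool_pos: [0.6046, -0.1591, 0.177]
orientation: [-3.139, -0.014, 3.034]
contact_force: [-0.7, -0.2, 0.4]
opening: 0.0322
gripper_force: 0.0
```

```bash
python3 -c "
from h import *
bot.capture('top')
go(.6065,-.1577,.14,174)"
```

```text
go [-0.17 -0.04  3.7  -0.02] at [ 0.6048 -0.1571  0.177 ] yaw 173.98 q7 1.75 t 41.2 open 0.032
```

Request:
{"op": "jog_arm", "data": {
  "commands": [
    [-0.2,-0.1,1.5,0],
    [-0.2,-0.1,3.5,0],
    [-0.2,-0.1,3.7,0],
    [-0.2,-0.1,3.7,0],
    [-0.2,-0.1,3.7,0]
  ]
}}

```text
time_s: 41.62
tool_pos: [0.6071, -0.1571, 0.1408]
orientation: [-3.14, -0.014, 3.039]
contact_force: [0.5, -0.1, 0.1]
opening: 0.0321
gripper_force: 0.0
```

```bash
python3 -c "
from h import *
go(.6065,-.1577,.108,174)"
```

```text
go [ 0.05 -0.07  3.28  0.14] at [ 0.6071 -0.1571  0.1408] yaw 174.14 q7 1.76 t 41.6167 open 0.0321
```

Request:
{"op": "jog_arm", "data": {
  "commands": [
    [0,-0.1,1.5,0],
    [0,-0.1,2.8,0],
    [0,-0.1,3.2,0],
    [0,-0.1,3.2,0],
    [0,-0.1,3.2,0]
  ]
}}

```text
time_s: 42.03
tool_pos: [0.6069, -0.159, 0.1091]
orientation: [-3.139, -0.013, 3.038]
contact_force: [-0.2, 0.6, 0.4]
opening: 0.0325
gripper_force: 0.0
```

Request:
{"op": "jog_arm", "data": {
  "commands": [
    [0,0,0,0],
    [0,0,0,0],
    [0,0,0,0],
    [0,0,0,0],
    [0,0,0,0],
    [0,0,0,0]
  ],
  "grip": 1
}}

```text
time_s: 42.53
tool_pos: [0.6068, -0.1586, 0.1086]
orientation: [-3.14, -0.013, 3.038]
contact_force: [-1.5, 2.7, 4.6]
opening: 0.0087
gripper_force: 29.9
```

Request:
{"op": "jog_arm", "data": {
  "commands": [
    [0,0,0,6],
    [0,0,0,12],
    [0,0,0,18],
    [0,0,0,24],
    [0,0,0,30],
    [0,0,0,36],
    [0,0,0,42],
    [0,0,0,48],
    [0,0,0,54],
    [0,0,0,60]
  ]
}}

```text
time_s: 43.37
tool_pos: [0.6072, -0.1582, 0.1086]
orientation: [-3.13, -0.005, 1.987]
contact_force: [0.6, 2.7, 4.3]
opening: 0.0087
gripper_force: 30.0
```

```bash
python3 -c "
from h import *
s=bot.read_state();print(s['contact_force'],s['ft_torque'],s['gripper_force'])
go(.6065,-.1577,.108,-1.6)"
```

```text
[0.58027221 2.70803158 4.26143737] [ 0.88249094 -0.25294918  0.04985646] 29.99359130859375
go [ 7.000e-02 -4.000e-02  6.000e-02 -6.458e+01] at [ 0.6072 -0.1582  0.1086] yaw 113.82 q7 0.89 t 43.3667 open 0.0087
```

Well centred, with small forces. I continue to the stop.

Request:
{"op": "jog_arm", "data": {
  "commands": [
    [0,0,0,6],
    [0,0,0,12],
    [0,0,0,18],
    [0,0,0,24],
    [0,0,0,30],
    [0,0,0,36],
    [0,0,0,42],
    [0,0,0,48],
    [0,0,0,54],
    [0,0,0,60]
  ]
}}

```text
time_s: 44.2
tool_pos: [0.6078, -0.1583, 0.1086]
orientation: [-3.133, 0.007, 0.94]
contact_force: [2.4, 2.3, 1.0]
opening: 0.009
gripper_force: 30.0
```

Request:
{"op": "jog_arm", "data": {
  "commands": [
    [0,0,0,6],
    [0,0,0,12],
    [0,0,0,18],
    [0,0,0,24],
    [0,0,0,30],
    [0,0,0,36],
    [0,0,0,42],
    [0,0,0,48],
    [0,0,0,52],
    [0,0,0,54]
  ]
}}

```text
time_s: 45.03
tool_pos: [0.608, -0.1589, 0.1086]
orientation: [3.14, 0.011, -0.002]
contact_force: [3.3, 1.5, 2.4]
opening: 0.0086
gripper_force: 30.0
```

Request:
{"op": "jog_arm", "data": {
  "commands": [
    [0,0,0,1],
    [0,0,0,2],
    [0,0,0,3],
    [0,0,0,4],
    [0,0,0,4]
  ]
}}

```text
time_s: 45.45
tool_pos: [0.6069, -0.1595, 0.1086]
orientation: [3.139, 0.013, -0.069]
contact_force: [3.8, 0.3, 4.9]
opening: 0.0087
gripper_force: 30.1
```

```bash
python3 -c "
from h import *
s=bot.read_state();print(s['contact_force'],s['ft_torque'],s['gripper_force'])
go(.6065,-.1577,.108,-1.6)"
```

```text
[3.7567167  0.32269781 4.92134009] [ 0.15645547 -0.90699584  0.35997349] 30.143812894821167
go [-0.05 -0.17  0.06 -2.37] at [ 0.6069 -0.1595  0.1086] yaw -3.97 q7 -0.79 t 45.45 open 0.0087
```

NE is at its stop (0.36 N m). SW is last.

Request:
{"op": "jog_arm", "data": {
  "commands": [
    [0,0,0,0],
    [0,0,0,0],
    [0,0,0,0],
    [0,0,-2,0],
    [0,0,-4,0],
    [0,0,-7,-6],
    [0,0,-7,-12],
    [0,0,-7,-18],
    [0,0,-7,-24],
    [0,0,-7,-30]
  ],
  "grip": 0.3
}}

```text
time_s: 46.28
tool_pos: [0.6066, -0.1591, 0.1778]
orientation: [-3.136, 0.014, 0.46]
contact_force: [-0.1, 0.5, -0.5]
opening: 0.0322
gripper_force: 0.0
```

Request:
{"op": "jog_arm", "data": {
  "commands": [
    [0,0,0,-7],
    [0,0,0,-14],
    [0,0,0,-21],
    [0,0,0,-28],
    [0,0,0,-35],
    [0,0,0,-42],
    [0,0,0,-49],
    [0,0,0,-56],
    [0,0,0,-63],
    [0,0,0,-70]
  ]
}}

```text
time_s: 47.12
tool_pos: [0.6065, -0.1593, 0.1776]
orientation: [-3.126, -0.001, 1.682]
contact_force: [-0.1, 0.2, -0.1]
opening: 0.0318
gripper_force: 0.0
```

Request:
{"op": "jog_arm", "data": {
  "commands": [
    [0,0,0,-7],
    [0,0,0,-14],
    [0,0,0,-21],
    [0,0,0,-28],
    [0,0,0,-35],
    [0,0,0,-42],
    [0,0,0,-49],
    [0,0,0,-56],
    [0,0,0,-63],
    [0,0,0,-70]
  ]
}}

```text
time_s: 47.95
tool_pos: [0.6064, -0.1594, 0.1775]
orientation: [-3.137, -0.015, 2.904]
contact_force: [-0.3, -0.5, -0.5]
opening: 0.0322
gripper_force: 0.0
```

```bash
python3 -c "
from h import *
go(.4537,.0045,.17,174)"
```

```text
go [18.7  12.33  0.75 -7.62] at [ 0.6064 -0.1594  0.1775] yaw 166.38 q7 1.66 t 47.95 open 0.0322
```

Request:
{"op": "jog_arm", "data": {
  "commands": [
    [18.7,12.3,0,-7],
    [18.7,12.3,0,-7.6],
    [18.7,12.3,0,-7.6],
    [18.7,12.3,0,-7.6],
    [18.7,12.3,0,-7.6],
    [18.7,12.3,0,-7.6],
    [18.7,12.3,0,-7.6],
    [18.7,12.3,0,-7.6],
    [18.7,12.3,0,-7.6],
    [18.7,12.3,0,-7.6]
  ]
}}

```text
time_s: 48.78
tool_pos: [0.4562, 0.0041, 0.18]
orientation: [-3.138, -0.013, 3.029]
contact_force: [0.4, -0.3, 0.2]
opening: 0.0321
gripper_force: 0.0
```

```bash
python3 -c "
from h import *
go(.4537,.0045,.14,174)"
```

```text
go [ 0.26  0.01  4.   -0.44] at [0.4562 0.0041 0.18  ] yaw 173.56 q7 1.41 t 48.7833 open 0.0321
```

Request:
{"op": "jog_arm", "data": {
  "commands": [
    [0.3,0,1.5,-0.4],
    [0.3,0,3.5,-0.4],
    [0.3,0,4,-0.4],
    [0.3,0,4,-0.4],
    [0.3,0,4,-0.4],
    [0.3,0,4,-0.4]
  ]
}}

```text
time_s: 49.28
tool_pos: [0.4527, 0.0053, 0.1407]
orientation: [-3.139, -0.013, 3.037]
contact_force: [0.5, -0.5, 0.7]
opening: 0.0322
gripper_force: 0.0
```

```bash
python3 -c "
from h import *
go(.4537,.0045,.108,174)"
```

```text
go [-0.1  -0.07  3.27  0.03] at [0.4527 0.0053 0.1407] yaw 174.03 q7 1.44 t 49.2833 open 0.0322
```

Request:
{"op": "jog_arm", "data": {
  "commands": [
    [-0.1,0,1.5,0],
    [-0.1,0,2.8,0],
    [-0.1,0,3.2,0],
    [-0.1,0,3.2,0],
    [-0.1,0,3.2,0]
  ]
}}

```text
time_s: 49.7
tool_pos: [0.4529, 0.0055, 0.1087]
orientation: [-3.139, -0.013, 3.038]
contact_force: [0.3, -0.1, -0.5]
opening: 0.0325
gripper_force: 0.0
```

Request:
{"op": "jog_arm", "data": {
  "commands": [
    [0,0,0,0],
    [0,0,0,0],
    [0,0,0,0],
    [0,0,0,0],
    [0,0,0,0],
    [0,0,0,0]
  ],
  "grip": 1
}}

```text
time_s: 50.2
tool_pos: [0.4528, 0.0057, 0.1084]
orientation: [-3.14, -0.013, 3.038]
contact_force: [-1.7, 0.7, 5.5]
opening: 0.0088
gripper_force: 29.9
```

Request:
{"op": "jog_arm", "data": {
  "commands": [
    [0,0,0,6],
    [0,0,0,12],
    [0,0,0,18],
    [0,0,0,24],
    [0,0,0,30],
    [0,0,0,36],
    [0,0,0,42],
    [0,0,0,48],
    [0,0,0,54],
    [0,0,0,60]
  ]
}}

```text
time_s: 51.03
tool_pos: [0.4536, 0.0066, 0.1085]
orientation: [-3.131, -0.005, 1.987]
contact_force: [1.8, 3.0, 0.7]
opening: 0.0088
gripper_force: 29.9
```

```bash
python3 -c "
from h import *
s=bot.read_state();print(s['contact_force'],s['ft_torque'],s['gripper_force'])
go(.4537,.0045,.108,-1.6)"
```

```text
[1.76608513 3.01595584 0.65583191] [ 0.86547864 -0.57750471  0.07402462] 29.949175715446472
go [-1.900e-01 -8.000e-02  5.000e-02 -6.457e+01] at [0.4536 0.0066 0.1085] yaw 113.83 q7 0.55 t 51.0333 open 0.0088
```

Request:
{"op": "jog_arm", "data": {
  "commands": [
    [0,0,0,6],
    [0,0,0,12],
    [0,0,0,18],
    [0,0,0,24],
    [0,0,0,30],
    [0,0,0,36],
    [0,0,0,42],
    [0,0,0,48],
    [0,0,0,54],
    [0,0,0,60]
  ]
}}

```text
time_s: 51.87
tool_pos: [0.4552, 0.0052, 0.1086]
orientation: [-3.136, 0.007, 0.939]
contact_force: [7.8, -1.8, -5.9]
opening: 0.0088
gripper_force: 30.0
```

Request:
{"op": "jog_arm", "data": {
  "commands": [
    [0,0,0,6],
    [0,0,0,12],
    [0,0,0,18],
    [0,0,0,24],
    [0,0,0,30],
    [0,0,0,36],
    [0,0,0,42],
    [0,0,0,48],
    [0,0,0,52],
    [0,0,0,54]
  ]
}}

```text
time_s: 52.7
tool_pos: [0.4565, 0.0035, 0.1089]
orientation: [3.136, 0.006, -0.004]
contact_force: [12.3, -7.0, -8.5]
opening: 0.0092
gripper_force: 30.0
```

Request:
{"op": "jog_arm", "data": {
  "commands": [
    [0,0,0,1],
    [0,0,0,2],
    [0,0,0,3],
    [0,0,0,4],
    [0,0,0,4]
  ]
}}

```text
time_s: 53.12
tool_pos: [0.4563, 0.0036, 0.1089]
orientation: [3.136, 0.006, -0.07]
contact_force: [10.4, -6.7, -8.7]
opening: 0.0087
gripper_force: 30.4
```

```bash
python3 -c "
from h import *
s=bot.read_state();print(s['contact_force'],s['ft_torque'],s['gripper_force'])
go(.4537,.0045,.108,-1.6)"
```

```text
[10.38555396 -6.708698   -8.67026366] [-1.56143288 -2.48894944  0.50714027] 30.38431227207184
go [-0.27 -0.08  0.09 -2.38] at [0.4563 0.0036 0.1089] yaw -3.98 q7 -1.08 t 53.1167 open 0.0087
```

SW is at its stop (0.51 N m). I release, retreat clear, and take one last look.

Request:
{"op": "jog_arm", "data": {
  "commands": [
    [0,0,0,0],
    [0,0,0,0],
    [0,0,0,0],
    [0,0,-2,0],
    [0,0,-4,0],
    [0,0,-8,0],
    [0,0,-12,0],
    [0,0,-14,0],
    [0,0,-14,0]
  ],
  "grip": 0.3
}}

```text
time_s: 53.87
tool_pos: [0.4566, 0.0053, 0.2517]
orientation: [-3.141, 0.009, -0.069]
contact_force: [0.7, 0.1, 0.2]
opening: 0.0322
gripper_force: 0.0
```

Request:
{"op": "jog_arm", "data": {
  "commands": [
    [0,-20,0,0],
    [0,-20,0,0],
    [0,-20,0,0],
    [0,-20,0,0],
    [0,-20,0,0],
    [0,-20,0,0],
    [0,-20,0,0],
    [0,-20,0,0]
  ]
}}

```text
time_s: 54.53
tool_pos: [0.4676, 0.2044, 0.247]
orientation: [3.138, 0.015, -0.069]
contact_force: [0.8, -0.5, 1.1]
opening: 0.0323
gripper_force: 0.0
```

```bash
python3 nuts.py; python3 - <<'E'
from h import *
im=np.load("tn.npy"); a=im[160:290,210:330]; b=bot.capture("scene")[150:310,180:360]
a=cv2.resize(a,None,fx=3.2,fy=3.2,interpolation=cv2.INTER_CUBIC); b=cv2.resize(b,(414,a.shape[0]),interpolation=cv2.INTER_CUBIC)
save(np.hstack([a,b]),"f.png")
s=bot.read_state(); print(s["tool_pos"],s["contact_force"],s["time_s"])
E
```

```text
nut [296.5 254.1] 90.0 [ 442.3 -160.8] [35.5 59.8] 86.1
nut [240.8 249.5] 65.5 [453.1   4.1] [39.  31.8] 35.1
nut [269.1 227.1] 1138.0 [524.6 -77. ] [142.8 117.2] 86.2
nut [299.1 196.3] 59.0 [ 606.8 -158.2] [46.3 17.1] 0.7
nut [244.1 194. ] 61.5 [611.4  -2.7] [43.5 20. ] 1.6
[0.46796563 0.2036605  0.24748405] [-0.00118916 -0.92749012  0.02646273] 54.6333
```

View pics/f.png

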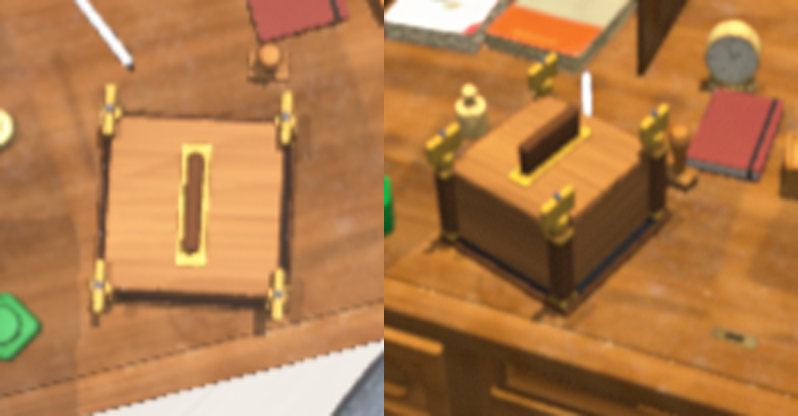

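The hood sits level on the seal, all four wings lie along the hood's x axis, and the weight and stamp stand outside. I hand it in.

```bash
python3 -c "
from cell import bot
print(bot.hand_in())"
```

```text
the job is handed in; nothing more can be done
None
```

I packed all three ink bottles present, seated the hood on the seal, tightened its four nuts to their stops in cross order, and handed in the job at about 55 s; hand-in returned no verdict.

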